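# Mix the patina bottle, then hold the finishing box open at the mark

### The job

Get the patina ready and give the carver opposite access to the vase in the finishing box: take the closed green bottle off its round stand, turn it upside down to stir it up (cap clearly lowest), and set it back upright in the middle of the stand without dropping it. Then, not before, lift the box's windowed flap, which has a black handle, until it is level with (parallel to) the red pointer at its side, and finish while still holding it there with the fingers: it falls shut if let go. Do not move the red pointer, and leave the other things on the bench where they are.

Things in the scene. Friction and masses are not known exactly. Their poses are not given: they have to be found in the camera images.
- bottle: closed green bottle, 250 g nominal (varies by 20%), rigid, loose, standing on the round stand. Straight round body 56 mm in diameter from 0 to 108 mm height, narrow neck, white cap 36 mm in diameter from 130 mm to the top at 152 mm. Origin: centre of its underside; z runs along its axis towards the cap.
- stand: fixed round wooden stand, 110 mm in diameter, with a cork disc (96 mm in diameter) on top; origin at the centre of its underside on the bench; cork surface 45 mm above it. The bottle belongs in its middle.
- box: fixed green open-topped finishing box, 240 mm (its x) by 260 mm (its y) by 130 mm high, with a small fixed copper vase inside; origin: centre of its underside, z up. Its -x side, where the flap is hinged, roughly faces the robot. A white protractor disc (radius 85 mm) and the red pointer are on its -y side.
- flap (a joint): angle of the flap in rad: 0 = closed, lying level on the box; grows as the far edge rises and swings up and back towards the robot, up to 1.35. The hinge is free: the flap (400 g, 240 mm by 260 mm, 8 mm thick, aluminium frame with clear window) falls shut from any angle if let go. Closed, its underside is 130 mm above the bench.
- flap_hinge (a point): on the hinge axis, middle of the box's robot-side top edge, 130 mm above the bench, turns with the flap; x runs from the hinge along the flap to its free edge, y along the hinge axis, z out of the flap's outer face (up when closed).
- flap_handle (a point): middle of the flap's black bar handle: a round bar 10 mm in diameter, 100 mm long along the flap's y, posts at its ends (90 mm clear between them); this point is on the bar's centre line, 205 mm from the hinge along the flap's x and 43 mm along its z (35 mm above the outer face, 30 mm clear under the bar).
- mark (a joint): angle of the red pointer in rad, on the same scale as the flap (0 = level): the angle the flap is to be held at. Set anew each time between 0.5 and 0.95; held stiffly by friction.
- mark_pivot (a point): pivot of the red pointer, on the line of the flap's hinge axis, 145 mm to the -y side of its middle; x runs along the pointer to its tip.
- mark_tip (a point): round tip (22 mm ball) of the red pointer, 215 mm from its pivot; pointer bar 8 mm by 12 mm, 15 mm beside the flap's edge.
- saucer: white saucer, 100 mm across, 20 mm high, bystander; origin: underside centre
- mug: dark mug, 80 mm across, 90 mm high, bystander; origin: underside centre
- pill_bottle: small white jar, 50 mm across, 85 mm high, bystander; origin: underside centre
- pine_block: pine block 90 x 60 x 45 mm, bystander; origin: underside centre
- hammer: hammer lying on the bench, about 260 mm long along its x, bystander
- copper_vase: small copper vase on the bench, 96 mm across, 130 mm high, bystander; origin: underside centre
Things that resemble listed ones, but are neither listed nor needed, are in the scene too. Leave any grey look-alike of the stand alone.

How it is judged:
On the way, in this order (a step that is already met when the one before it is completed fails the run):
1. the bottle has been lifted and turned upside down (cap at least 120 degrees from upright), the flap still closed (angle between bottle's own z axis and vertical above 2.1 rad and height (world z) of bottle above 0.12 m and contact force between the fingers and bottle above 0.5 N and value of joint flap below 0.1 rad), for 0.1 s.
2. the bottle stands upright in the middle of the stand again, released, the flap still closed (horizontal distance between bottle and stand below 0.03 m and angle between bottle's own z axis and vertical below 0.12 rad and z of bottle in the frame of stand between 0.038 and 0.052 m and linear speed of bottle below 0.03 m/s and contact force between each of the fingers, the arm and bottle below 0.1 N and value of joint flap below 0.1 rad), for 0.2 s.
At the end, for the whole second after the job is handed in: The fingers hold the flap, at rest, within 0.09 rad (5 degrees) of the red pointer's angle, nothing else bearing on it; the bottle stands upright (within 0.12 rad) and untouched on the stand, within 30 mm of its centre (angle between the x axis of flap_hinge and the x axis of mark_pivot, either way round below 0.09 rad and value of joint flap above 0.4 rad and velocity of joint flap between -0.05 and 0.05 rad/s and contact force between the fingers and flap above 0.4 N and contact force between each of flap, the fingers, the arm and bottle below 0.1 N and contact force between flap and saucer below 0.1 N and contact force between flap and mug below 0.1 N and contact force between flap and pill_bottle below 0.1 N and contact force between flap and pine_block below 0.1 N and contact force between flap and hammer below 0.1 N and contact force between flap and copper_vase below 0.1 N and horizontal distance between bottle and stand below 0.03 m and angle between bottle's own z axis and vertical below 0.12 rad and z of bottle in the frame of stand between 0.038 and 0.052 m and linear speed of bottle below 0.03 m/s); the arm keeps its last pose, push and grip.
It fails at once if the red pointer is pushed out of place (tip more than 10 mm) (distance of mark_tip from where it was at the start of the episode above 0.01 m).
It fails at once if the bottle is dropped (falls free from more than about 20 mm) (linear speed of bottle above 0.6 m/s and contact force between the fingers and bottle below 0.1 N).
It fails at once if a bystander is moved by more than 30 mm (distance of any of saucer, mug, pill_bottle, pine_block, hammer, copper_vase from where it was at the start of the episode above 0.03 m).
It also fails if it takes over 67 s, if anything falls off the work surface, if the arm or the gripper's body presses on something with over 40 N, if the wrist force passes 120 N, or if a joint passes its speed limit or range.

### The arm

A 6-joint arm with a two-finger parallel gripper is mounted at the origin on the work surface. World frame = base frame: x ahead of the robot, y to its left, z up, the work surface at z = 0. Lengths are in m, angles in rad, forces in N, time in s.
With the tool pointing down it reaches from about 0.3 to 0.85 m from the base axis. Payload 4.2 kg.
Tool frame: the origin (TCP) lies between the finger pads; the fingertips stand 19 mm ahead of it and the grasp point (between the pads) is the TCP (manip.tip_reach is the distance from the TCP to the fingertips, in m); z points along the fingers, y is the line along which they close (so a half turn about z gives the same grasp; the last joint's range is limited). The gripper opens to 91 mm and grips with 3 to 60 N. Pads are 32 mm wide; open, the fingers measure 118 mm over their backs; the gripper's body (76 mm by 178 mm) begins 60 mm behind the grasp point.
Start: joints at [-1.255, 0.32, 1.565, -0, 1.257, -0.02], TCP at [0.189, -0.543, 0.233] pointing down, gripper open.
Joint ranges: [-3.11, 3.11], [-0.84, 2.01], [0.21, 2.61], [-1.34, 4.49], [0.05, 2.63], [-2.56, 2.56]. Speed limits (rad/s): [2.57, 2.57, 3.14, 3.14, 3.14, 3.14].

### API

Orientations are given as a unit quaternion [x, y, z, w].
In Python, from workcell import manip gives the robot as it stands. The module is installed in compiled form; this text tells all that it offers.
- The arm moves only by the tool jog_arm, never from a script. Its argument "steps" is text: rows parted by semicolons, each of 7 numbers parted by spaces: the shift along the tool's x, y, z in cm, then the turn, a rotation vector about the tool's x, y, z in rad, then the opening, from -1 (shut) to 1 (fully open), so that 0 is half open. A call has 1 to 8 rows; each row is the pose to reach, as a shift and turn from the pose commanded when the call began, along the tool's axes at that moment; what a row does not reach only later rows make up. A row lasts 1/10 s, in which the tool goes at most 50 mm and 8.59 degrees, less where a joint would pass 70% of its speed; a pose out of reach is approached as far as the arm can. A call with a gripper value outside its range is refused whole. The fingers move at their own pace and stop on an object; "force" is the grip in N (left out, the last holds). Time passes only in rows, so rows that repeat a pose let the fingers close. It gives the time, the measured TCP pose, the force, the opening and the grip force at its end, in the units of the state.
- manip.observe(): the state, without advancing time (a new reading comes with each control period).
- manip.camera(name): name is "side" or "top" or "wrist"; returns a dict with "img" (420x560x3 uint8, red, green, blue), "fx", "fy", "cx", "cy" (pixels), "eye" and "rotation" of the camera in the world; the wrist camera has in their place "T_tool_cam" (4x4, takes a point from camera to tool coordinates, whose origin is the TCP and whose axes are the flange's). Camera axes: x right, y down, z forward; pixel columns grow to the right and rows downward; lengths in m; the calibration is good to about 2 mm. The wrist camera is an equidistant fisheye: a pixel r from the principal point sees the ray r / f radians off the axis. A picture is of the moment at which its call begins: read the wrist's pose just before it. There is no depth.
- manip.job_done(): hands the job in; it is judged then, once.
Trained networks look in a picture, given as the dict that the camera call returned (one of the last four; its "shot" number tells which), for a name from the list of things; names that differ only in an ending like _2 or _b are one class to them, and where a whole thing is asked for, a point or a joint stands for the part that bears it (a point fixed in the world has none). Each returns a list of dicts, best first, with "conf" (0 to 1); they miss things now and then, are a little off and sometimes report something else, mostly with a low value. They report only what shows in the picture. A call takes as long as a camera call. They do not tell look-alikes from the thing itself.
- manip.search_frame(picture, thing): "rect" ([left, top, right, bottom] in pixels, round what is visible of it).
The state is a dict: "t": time; "joint_pos": joint angles; "qd": joint speeds; "joint_efforts": joint torques, N m; "tcp_pos": TCP position; "tcp_rot": TCP orientation; "contact_force": force on the tool from outside, world axes, zero at the start; "torque": the same for the moment, N m; "grip_width": finger opening in m; "finger_force": force on a finger pad.
Only numpy, scipy, OpenCV 4.12 (cv2) and the standard library are available. Lean on these libraries where they do the work, as an engineer would, in place of code of your own. Each camera call takes 0.05 s, during which the arm holds its last target. There are 200 camera calls.

## Working session

There is one attempt and no reset: what is moved stays moved. The work goes in short steps, Python scripts to look and compute and a tool call to move; the robot and the scene stay as the last step left them, time stands still between calls to the robot, and variables do not carry over. Pictures are saved under pics/ and viewed, at most 10 in all, crops included, and the job is handed in when it is done.

Besides the shell and the picture viewer there is one more tool, called after ">>>" as name(argument=value, ...) on one line, values as JSON. jog_arm: Moves the arm, as the interface text tells. Its arguments: {"type":"object","properties":{"steps":{"type":"string"},"force":{"type":"number"}},"required":["steps"]}

```bash
mkdir -p pics; cat > h.py <<'E'
import numpy as np, cv2
from workcell import manip
from scipy.spatial.transform import Rotation as R
def save(p,n): cv2.imwrite(f'pics/{n}.png',cv2.cvtColor(p['img'],cv2.COLOR_RGB2BGR))
def ray(p,uv):
    d=np.array([(uv[0]-p['cx'])/p['fx'],(uv[1]-p['cy'])/p['fy'],1.])
    return np.array(p['eye']),np.array(p['rotation'])@d
def at_z(p,uv,z):
    e,d=ray(p,uv); return e+d*(z-e[2])/d[2]
def proj(p,X):
    c=np.array(p['rotation']).T@(np.array(X)-p['eye']); return np.array([p['fx']*c[0]/c[2]+p['cx'],p['fy']*c[1]/c[2]+p['cy']])
E
python3 - <<'E'
from h import *
a=manip.camera('side');b=manip.camera('top')
for n,p in (('side',a),('top',b)):
    save(p,n+'0'); print(n,np.round(p['eye'],3),np.round(p['rotation'],3).tolist(),p['fx'],p['cx'],p['cy'])
    for t in ['bottle','stand','box','flap','flap_handle','mark','mark_tip','hammer','mug','copper_vase','saucer','pill_bottle','pine_block']:
        print(t,[(np.round(r['rect']).tolist(),round(r['conf'],2)) for r in manip.search_frame(p,t)][:3])
s=manip.observe();print(s['t'],s['tcp_rot'])
cv2.imwrite('pics/both.png',cv2.cvtColor(np.hstack([a['img'],b['img']]),cv2.COLOR_RGB2BGR))
E
```

```text
side [ 0.523 -1.148  0.957] [0.89, -0.012, 0.017, -0.455] 433.46247766264304 277.48460792845265 215.60216345311696
bottle [([254.0, 143.0, 268.0, 180.0], 0.71), ([247.0, 171.0, 274.0, 191.0], 0.59), ([281.0, 181.0, 305.0, 197.0], 0.53)]
stand [([208.0, 168.0, 233.0, 190.0], 0.92), ([207.0, 153.0, 230.0, 173.0], 0.65), ([246.0, 172.0, 273.0, 192.0], 0.58)]
box [([184.0, 209.0, 307.0, 308.0], 0.98)]
flap [([225.0, 210.0, 308.0, 275.0], 0.84)]
flap_handle [([218.0, 207.0, 306.0, 273.0], 0.92)]
mark [([207.0, 219.0, 264.0, 274.0], 0.67)]
mark_tip [([211.0, 221.0, 264.0, 275.0], 0.64), ([322.0, 217.0, 351.0, 255.0], 0.34)]
hammer [([142.0, 331.0, 230.0, 405.0], 0.88)]
mug [([307.0, 190.0, 334.0, 221.0], 0.77)]
copper_vase [([323.0, 218.0, 350.0, 254.0], 0.94)]
saucer [([234.0, 199.0, 259.0, 212.0], 0.52), ([307.0, 191.0, 331.0, 223.0], 0.36)]
pill_bottle [([301.0, 314.0, 325.0, 335.0], 0.69)]
pine_block [([281.0, 184.0, 305.0, 196.0], 0.73), ([246.0, 171.0, 275.0, 190.0], 0.47), ([235.0, 199.0, 257.0, 211.0], 0.44)]
top [0.322 0.029 2.037] [-0.696, 0.715, -0.046, 0.048] 532.3658988385326 
[... 313 characters left out ...]
, 0.62)]
flap [([289.0, 182.0, 368.0, 255.0], 0.9)]
flap_handle [([290.0, 180.0, 370.0, 258.0], 0.66), ([284.0, 181.0, 382.0, 280.0], 0.54)]
mark [([367.0, 213.0, 380.0, 253.0], 0.58)]
mark_tip [([369.0, 213.0, 381.0, 250.0], 0.5), ([292.0, 180.0, 367.0, 260.0], 0.22)]
hammer [([392.0, 238.0, 446.0, 293.0], 0.79)]
mug [([226.0, 157.0, 258.0, 182.0], 0.81), ([368.0, 210.0, 379.0, 249.0], 0.33)]
copper_vase [([286.0, 145.0, 309.0, 173.0], 0.64)]
saucer [([218.0, 233.0, 244.0, 256.0], 0.6)]
pill_bottle [([389.0, 182.0, 406.0, 193.0], 0.72)]
pine_block [([196.0, 178.0, 215.0, 206.0], 0.6), ([171.0, 216.0, 204.0, 243.0], 0.23)]
1.4 [ 9.85937881e-01  1.67112219e-01 -1.37038745e-05  9.18093642e-06]
```

View pics/side0.png

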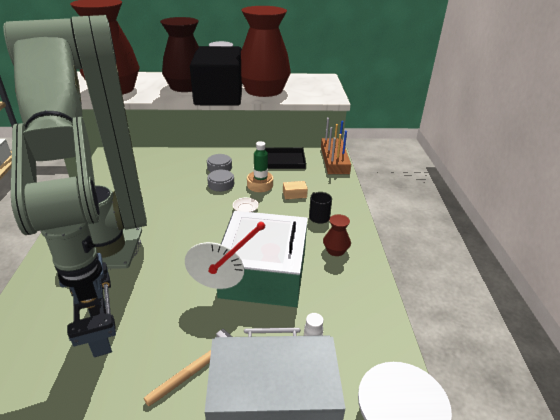

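View pics/top0.png

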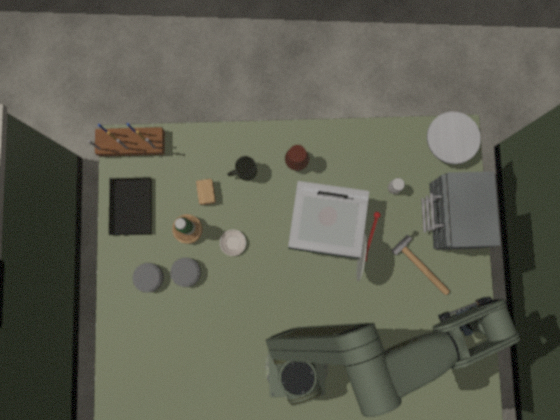

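Side: green bottle (260,163) on a brown round stand (260,182). There are grey look-alikes at (219,163) and (221,180). Top: brown stand with bottle at (187,229), grey ones at (186,272) and (147,277). The brown one with cork is the stand meant. I'll confirm it in a crop and measure.

```bash
sed -i "s/np.array(p\['rotation'\])/rot(p)/g" h.py; cat >> h.py <<'E'
def rot(p): return R.from_quat(p['rotation']).as_matrix()
def tri(a,ua,b,ub):
    e1,d1=ray(a,ua);e2,d2=ray(b,ub);d1/=np.linalg.norm(d1);d2/=np.linalg.norm(d2)
    t=np.linalg.lstsq(np.c_[d1,-d2],e2-e1,rcond=None)[0];p,q=e1+t[0]*d1,e2+t[1]*d2
    return (p+q)/2,np.linalg.norm(p-q)
E
python3 - <<'E'
from h import *
a=manip.camera('side');b=manip.camera('top')
np.set_printoptions(precision=4,suppress=True)
hs=cv2.cvtColor(a['img'],cv2.COLOR_RGB2HSV);ht=cv2.cvtColor(b['img'],cv2.COLOR_RGB2HSV)
def blob(h,roi,f):
    x0,y0,x1,y1=roi; m=f(h[y0:y1,x0:x1].astype(int)).astype(np.uint8)
    n,l,s,c=cv2.connectedComponentsWithStats(m)
    if n<2: return None
    k=1+np.argmax(s[1:,4]); return c[k]+[x0,y0],s[k],(l==k)
white=lambda h:(h[...,1]<60)&(h[...,2]>150)
red=lambda h:((h[...,0]<6)|(h[...,0]>174))&(h[...,1]>150)&(h[...,2]>90)
orange=lambda h:(h[...,0]>6)&(h[...,0]<22)&(h[...,1]>80)
print('cap',blob(hs,(250,138,272,156),white)[:2],blob(ht,(172,214,190,232),white)and blob(ht,(172,214,190,232),lambda h:(h[...,1]<60)&(h[...,2]>130))[:2])
print('stand',blob(hs,(240,165,280,195),orange)[:2],blob(ht,(165,208,207,250),orange)[:2])
for n,h,roi in(('s',hs,(205,215,272,280)),('t',ht,(358,205,384,258))):
    c,s,m=blob(h,roi,red);v,u=np.nonzero(m);P=np.c_[u+roi[0],v+roi[1]]
    print('red',n,c,s,cv2.fitLine(P.astype(np.float32),2,0,.01,.01).ravel())
print('handle',blob(ht,(305,185,360,205),lambda h:h[...,2]<60)[:2],blob(hs,(282,215,302,260),lambda h:h[...,2]<60)[:2])
A=cv2.resize(a['img'][130:310,180:320],None,fx=3,fy=3,interpolation=cv2.INTER_CUBIC)
B=cv2.resize(b['img'][170:300,165:260],None,fx=3,fy=3,interpolation=cv2.INTER_CUBIC)
B=cv2.copyMakeBorder(B,0,A.shape[0]-B.shape[0],0,0,cv2.BORDER_CONSTANT)
cv2.imwrite('pics/crop.png',cv2.cvtColor(np.hstack([A,B]),cv2.COLOR_RGB2BGR))
C=cv2.resize(b['img'][170:290,275:395],None,fx=4.5,fy=4.5,interpolation=cv2.INTER_CUBIC)
cv2.imwrite('pics/cropbox.png',cv2.cvtColor(C,cv2.COLOR_RGB2BGR))
E
```

```text
cap (array([256.4556, 147.0444]), array([ 0,  3, 15, 15, 90], dtype=int32)) (array([179.0769, 222.7033]), array([ 2,  4, 11, 11, 91], dtype=int32))
stand (array([259.3531, 182.9407]), array([  7,   7,  26,  20, 371], dtype=int32)) (array([189.0026, 230.6854]), array([  8,   6,  29,  30, 391], dtype=int32))
red s [235.4236 248.1902] [  4   7  56  52 347] [  0.7386  -0.6741 235.4236 248.1902]
red t [374.8511 220.8085] [13  8  9 23 47] [  0.2639  -0.9646 374.8511 220.8085]
handle (array([345., 196.]), array([39, 11,  3,  1,  3], dtype=int32)) (array([291.8871, 237.0968]), array([ 8,  7,  5, 32, 62], dtype=int32))
```

View pics/crop.png

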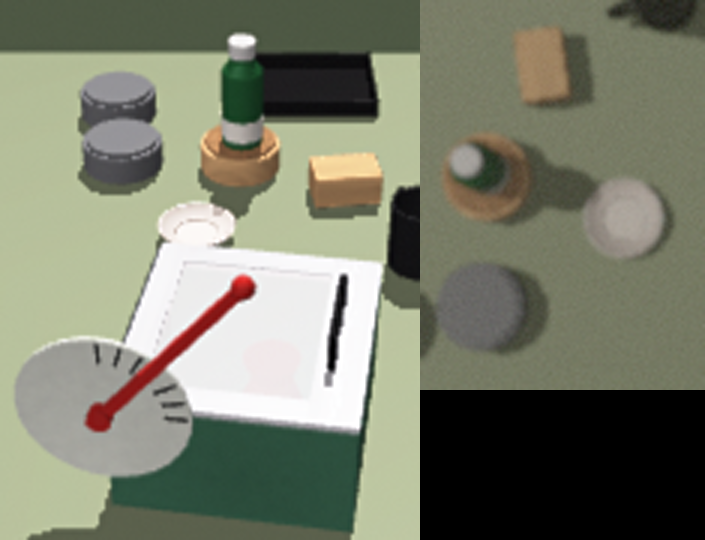

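View pics/cropbox.png

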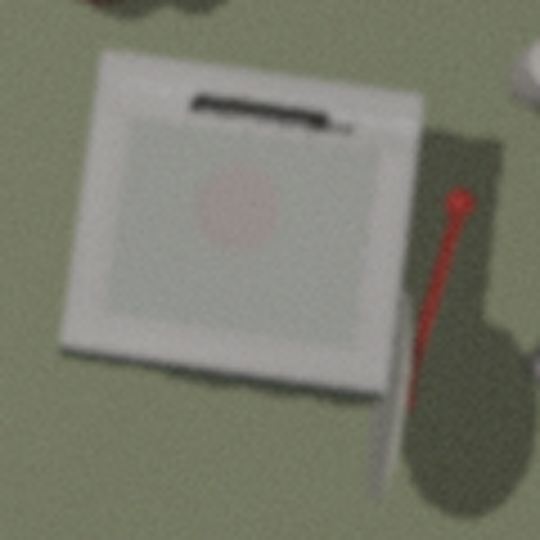

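Crop confirms it: only the brown stand with the cork carries the bottle. In the crops the flap's corners, the handle ends, the pivot (99,417) and the tip (243,287) are clear, so I'll fit the poses from these.

```bash
cat > fit.py <<'E'
from h import *
from scipy.optimize import least_squares
np.set_printoptions(precision=4,suppress=True)
a=manip.camera('side');b=manip.camera('top')
S=lambda x,y:(a,np.array([180+(x-1)/3,130+(y-1)/3])); T=lambda x,y:(b,np.array([275+(x-1.75)/4.5,170+(y-1.75)/4.5])); 
T3=lambda x,y:(b,np.array([165+(x-420-1)/3,170+(y-1)/3]))
# flap frame points
fl=[((.24,.13,.008),T(102,50)),((.24,-.13,.008),T(424,96)),((0,-.13,.008),T(388,393)),((0,.13,.008),T(58,347)),
((0,.13,.008),S(160,245)),((.24,.13,.008),S(383,262)),((.24,-.13,.008),S(360,420)),
((.205,.045,.043),T(195,104)),((.205,-.045,.043),T(327,120)),((.205,.045,.043),S(344,278)),((.205,-.045,.043),S(331,374))]
def fr(q):
    c,s=np.cos(q[2]),np.sin(q[2]); return np.array([[c,-s,0],[s,c,0],[0,0,1]]),np.array([q[0],q[1],.13])
def res(q):
    M,o=fr(q);return np.concatenate([proj(p,M@np.array(X)+o)-uv for X,(p,uv) in fl])
r=least_squares(res,[.4,-.1,0],loss='soft_l1');q=r.x;print('hinge',q);print(res(q).reshape(-1,2))
M,o=fr(q)
def pm(th,L,dy=0): return o+M@np.array([L*np.cos(th),-.145+dy,L*np.sin(th)])
ob=[(0,S(99,417)),(.215,S(243,287)),(.215,T(459,202))]
rr=least_squares(lambda t:np.concatenate([proj(p,pm(t[0],L,t[1]))-uv for L,(p,uv) in ob]),[.7,0]);print('mark',rr.x,rr.fun)
for p,uv in (S(99,417),S(243,287)):
    pass
print('tip tri',tri(a,S(243,287)[1],b,T(459,202)[1]),'pred',pm(rr.x[0],.215))
# bottle: side cap top centre crop(242,39), top cap centre crop(466,159); stand top view ring centre
for z in(.197,.175):print('cap',at_z(*S(242,39 if z>.19 else 50),z),at_z(*T3(467,160),z))
print('stand top',at_z(*T3(487,176),.04),'side', at_z(*S(240,140),.045))
print('bottle base axis side',at_z(*S(241,151),.045))
for n,uv in(('mug',T3(668,5)),('block',T3(543,65)),('saucer',T3(625,218)),('grey',T3(482,305))):print(n,at_z(b,uv[1],.04))
E
python3 fit.py
```

```text
hinge [ 0.4166 -0.1102 -0.1674]
[[  0.0968   0.7036]
 [ -0.1469   0.3144]
 [ -0.172    0.3136]
 [  0.7009   0.3302]
 [  0.9119  -1.2613]
 [ -0.3475  -0.1463]
 [  0.126    2.2357]
 [  2.0417  -0.2123]
 [ -2.0937  -0.2845]
 [ -0.3254   0.3927]
 [  0.8621 -12.9971]]
mark [0.8899 0.0001] [ 0.4077 -0.0288  0.3988 -0.0897  0.2328  0.4787]
tip tri (array([ 0.5263, -0.2751,  0.2966]), np.float64(0.0026710448574978826)) pred [ 0.5259 -0.2757  0.2971]
cap [0.5266 0.3907 0.197 ] [0.5286 0.391  0.197 ]
cap [0.5266 0.4029 0.175 ] [0.5311 0.3953 0.175 ]
stand top [0.5253 0.3968 0.04  ] side [0.5233 0.3906 0.045 ]
bottle base axis side [0.5246 0.3615 0.045 ]
mug [0.7377 0.1653 0.04  ]
block [0.6647 0.3253 0.04  ]
saucer [0.4677 0.2241 0.04  ]
grey [0.3644 0.4035 0.04  ]
```

```bash
cat >> h.py <<'E'
def pose(a,r,z,d,rho):
    "a bearing, r radius, z height, d tilt from down to outward, rho roll; q4=0 family"
    B=np.array([[0,np.cos(d),np.sin(d)],[1,0,0],[0,np.sin(d),-np.cos(d)]])
    return np.array([r*np.cos(a),r*np.sin(a),z]),R.from_euler('z',a)*R.from_matrix(B)*R.from_euler('z',rho)
def rows(poses,g,n=8,start=None):
    s=manip.observe();p0,R0=start or (np.array(s['tcp_pos']),R.from_quat(s['tcp_rot']))
    pp,pr=p0,R0
    for k in range(0,len(poses),n):
        out=[]
        for p,Q in poses[k:k+n]:
            t=np.round(R0.inv().apply(p-p0)*100,1);w=np.round((R0.inv()*Q).as_rotvec(),2)
            pn,Rn=p0+R0.apply(t/100),R0*R.from_rotvec(w)
            flag=np.linalg.norm(pn-pp)>.05 or (pr.inv()*Rn).magnitude()>.15
            out.append(' '.join('%g'%v for v in [*(t+0),*(w+0),g])+('!' if flag else ''));pp,pr=pn,Rn
        print('; '.join(out)+'\n');p0,R0=pn,Rn
def path(A,B,n): 
    A,B=np.array(A,float),np.array(B,float);return [pose(*(A+(B-A)*(i+1)/n)) for i in range(n)]
def st():
    s=manip.observe();p=np.array(s['tcp_pos']);print(round(s['t'],2),'tcp',p.round(4),'r',round(np.hypot(*p[:2]),4),'a',round(np.arctan2(p[1],p[0]),3),'z-axis',R.from_quat(s['tcp_rot']).as_matrix()[:,2].round(3),'y',R.from_quat(s['tcp_rot']).as_matrix()[:,1].round(3),'q',np.round(s['joint_pos'],2),'w',round(s['grip_width'],4),'F',np.round(s['contact_force'],1))
E
python3 - <<'E'
from h import *
st()
A=[-1.255,.575,.233,0,0]
print(pose(*A)[0],pose(*A)[1].as_quat())
B=[-1.05,.5,.43,.2,.2]; C=[.3,.45,.43,.8,1.3]; D=[.638,.5,.28,1.13,1.571]
rows(path(A,B,6)+path(B,C,18)+path(C,D,8),1)
E
```

```text
1.6 tcp [ 0.1895 -0.5429  0.233 ] r 0.575 a -1.235 z-axis [ 0. -0. -1.] y [ 0.33  -0.944  0.   ] q [-1.25  0.32  1.56  0.    1.26 -0.02] w 0.0911 F [ 0.7 -0.6  0.5]
[ 0.17857977 -0.54656588  0.233     ] [0.98755996 0.15724287 0.         0.        ]
0.8 -1.3 -3.3 -0.03 0 0.02 1; 2.7 -2.6 -6.6 -0.07 0 0.02 1; 4.4 -3.9 -9.9 -0.1 0.01 0.02 1; 6.1 -5.4 -13.1 -0.13 0.02 0.02 1; 7.7 -6.8 -16.4 -0.16 0.03 0.02 1; 9.2 -8.4 -19.7 -0.2 0.04 0.01 1; 12.8 -9.4 -19.7 -0.23 0.06 0 1; 16.3 -10.8 -19.7 -0.25 0.09 -0.01 1

3.3 -1.6 -0.1 -0.03 0.03 -0.01 1; 6.5 -3.3 -0.3 -0.05 0.06 -0.02 1; 9.6 -5.4 -0.5 -0.06 0.1 -0.03 1; 12.5 -7.6 -0.8 -0.08 0.14 -0.04 1; 15.2 -10 -1.2 -0.09 0.19 -0.05 1; 17.7 -12.5 -1.6 -0.09 0.23 -0.06 1; 19.9 -15.2 -2.1 -0.1 0.28 -0.07 1; 22 -18.1 -2.6 -0.09 0.33 -0.07 1

2.2 -2.8 -0.2 0.01 0.05 -0.01 1; 4.1 -5.7 -0.6 0.02 0.1 -0.01 1; 5.9 -8.7 -1 0.03 0.15 -0.01 1; 7.4 -11.8 -1.6 0.06 0.21 -0.01 1; 8.7 -14.9 -2.3 0.08 0.26 -0.01 1; 9.7 -18.1 -3.2 0.11 0.31 0 1; 10.5 -21.3 -4.1 0.15 0.36 0 1; 11.1 -24.5 -5.1 0.19 0.4 0 1

-0.4 -2.1 1.7 0.02 0.05 0.01 1; -0.8 -4.3 3.4 0.04 0.1 0.01 1; -1.2 -6.5 5 0.07 0.14 0.02 1; -1.7 -8.8 6.5 0.1 0.19 0.03 1; -2.3 -11.1 8 0.13 0.24 0.04 1; -2.9 -13.5 9.4 0.16 0.28 0.05 1; -3.6 -16 10.7 0.2 0.32 0.06 1; -4.4 -18.5 12 0.23 0.36 0.08 1
```

>>> jog_arm(steps="0.8 -1.3 -3.3 -0.03 0 0.02 1; 2.7 -2.6 -6.6 -0.07 0 0.02 1; 4.4 -3.9 -9.9 -0.1 0.01 0.02 1; 6.1 -5.4 -13.1 -0.13 0.02 0.02 1; 7.7 -6.8 -16.4 -0.16 0.03 0.02 1; 9.2 -8.4 -19.7 -0.2 0.04 0.01 1; 12.8 -9.4 -19.7 -0.23 0.06 0 1; 16.3 -10.8 -19.7 -0.25 0.09 -0.01 1")

```text
t: 2.4
tcp_pos: [0.3086, -0.3864, 0.4317]
tcp_rot: [0.976, 0.17, 0.067, 0.117]
contact_force: [0.4, -0.1, -0.9]
grip_width: 0.0913
finger_force: 0.0
```

>>> jog_arm(steps="3.3 -1.6 -0.1 -0.03 0.03 -0.01 1; 6.5 -3.3 -0.3 -0.05 0.06 -0.02 1; 9.6 -5.4 -0.5 -0.06 0.1 -0.03 1; 12.5 -7.6 -0.8 -0.08 0.14 -0.04 1; 15.2 -10 -1.2 -0.09 0.19 -0.05 1; 17.7 -12.5 -1.6 -0.09 0.23 -0.06 1; 19.9 -15.2 -2.1 -0.1 0.28 -0.07 1; 22 -18.1 -2.6 -0.09 0.33 -0.07 1")

```text
t: 3.2
tcp_pos: [0.4513, -0.1381, 0.4296]
tcp_rot: [0.94, 0.218, 0.229, 0.131]
contact_force: [0.4, -0.6, 1.0]
grip_width: 0.0914
finger_force: 0.0
```

```bash
python3 -c "
from h import *
st()
B=[-1.05,.5,.43,.2,.2]; C=[.3,.45,.43,.8,1.3]
print(path(B,C,18)[9][0],path(B,C,18)[9][1].as_matrix()[:,2])"
```

```text
3.2 tcp [ 0.4513 -0.1381  0.4296] r 0.4719 a -0.297 z-axis [ 0.488 -0.147 -0.861] y [ 0.35  -0.87   0.347] q [-0.34 -0.18  1.74  0.03  1.05  0.77] w 0.0914 F [ 0.4 -0.6  1. ]
[ 0.45113112 -0.13955121  0.43      ] [ 0.48569933 -0.15024441 -0.86111717]
```

>>> jog_arm(steps="2.2 -2.8 -0.2 0.01 0.05 -0.01 1; 4.1 -5.7 -0.6 0.02 0.1 -0.01 1; 5.9 -8.7 -1 0.03 0.15 -0.01 1; 7.4 -11.8 -1.6 0.06 0.21 -0.01 1; 8.7 -14.9 -2.3 0.08 0.26 -0.01 1; 9.7 -18.1 -3.2 0.11 0.31 0 1; 10.5 -21.3 -4.1 0.15 0.36 0 1; 11.1 -24.5 -5.1 0.19 0.4 0 1")

```text
t: 4.0
tcp_pos: [0.4287, 0.1343, 0.4296]
tcp_rot: [0.884, 0.26, 0.389, -0.004]
contact_force: [0.5, -0.4, 0.3]
grip_width: 0.0911
finger_force: 0.0
```

```bash
cat > p2.py <<'E'
from h import *
st()
C=[.3,.45,.43,.8,1.3]; D=[.638,.52,.30,1.13,1.571]
rows(path(C,D,8),1)
E
python3 p2.py
```

```text
4.0 tcp [0.4287 0.1343 0.4296] r 0.4493 a 0.304 z-axis [ 0.685  0.21  -0.698] y [ 0.464 -0.864  0.195] q [ 0.26 -0.33  1.96  0.04  0.72  1.23] w 0.0911 F [ 0.5 -0.4  0.3]
0 -1.8 1.8 0.02 0.05 0.01 1; -0.1 -4 3.4 0.04 0.1 0.01 1; -0.2 -6.1 5 0.07 0.14 0.02 1; -0.4 -8.4 6.6 0.1 0.19 0.03 1; -0.6 -10.8 8 0.13 0.23 0.04 1; -0.8 -13.2 9.4 0.16 0.28 0.05 1; -1.2 -15.7 10.7 0.19 0.32 0.06 1; -1.5 -18.2 12 0.23 0.36 0.08 1
```

>>> jog_arm(steps="0 -1.8 1.8 0.02 0.05 0.01 1; -0.1 -4 3.4 0.04 0.1 0.01 1; -0.2 -6.1 5 0.07 0.14 0.02 1; -0.4 -8.4 6.6 0.1 0.19 0.03 1; -0.6 -10.8 8 0.13 0.23 0.04 1; -0.8 -13.2 9.4 0.16 0.28 0.05 1; -1.2 -15.7 10.7 0.19 0.32 0.06 1; -1.5 -18.2 12 0.23 0.36 0.08 1")

```text
t: 4.8
tcp_pos: [0.4159, 0.2728, 0.3329]
tcp_rot: [0.828, 0.283, 0.464, -0.139]
contact_force: [-0.7, 0.3, 0.0]
grip_width: 0.0912
finger_force: 0.0
```

```bash
cat > kin.py <<'E'
from h import *
st()
s=manip.observe();q=s['joint_pos'];p=s['tcp_pos']
D=[(.32,1.565,1.257,.575,.233),(-.18,1.74,1.05,.4719,.4296),(-.33,1.96,.72,.4493,.4296),(q[1],q[2],q[4],np.hypot(p[0],p[1]),p[2])]
A=[];b=[]
for q2,q3,q5,r,z in D:
    f=q2+q3;t=f+q5
    A+=[[np.sin(q2),np.sin(f),np.cos(f),0,1,np.sin(t)],[np.cos(q2),np.cos(f),-np.sin(f),1,0,np.cos(t)]];b+=[r,z]
x,res,rk,sv=np.linalg.lstsq(np.array(A),np.array(b),rcond=None);print(x.round(3),res,sv.round(3))
L1,La,Lb,h,a1,d=x
from scipy.optimize import fsolve
def ik(r,z,dl,g=(0,1.7)):
    t=np.pi-dl
    F=lambda u:[L1*np.sin(u[0])+La*np.sin(sum(u))+Lb*np.cos(sum(u))+a1+d*np.sin(t)-r,L1*np.cos(u[0])+La*np.cos(sum(u))-Lb*np.sin(sum(u))+h+d*np.cos(t)-z]
    u,_,ok,_=fsolve(F,g,full_output=1);return ok,u.round(2),round(t-sum(u),2)
for dl in (1.13,1.0,.9,.8,.7):print(dl,ik(.655,.11,dl),ik(.54,.11+.115/np.tan(dl),dl))
for dl in (1.13,1.4,1.57):print('up',dl,ik(.6,.4,dl),ik(.55,.5,dl),ik(.65,.55,dl))
E
python3 kin.py
```

```text
4.8 tcp [0.4159 0.2728 0.3329] r 0.4974 a 0.58 z-axis [ 0.69   0.494 -0.53 ] y [ 0.598 -0.801  0.032] q [ 0.48 -0.22  2.28  1.    0.14  0.46] w 0.0912 F [-0.7  0.3  0. ]
[0.621 0.394 0.022 0.134 0.013 0.347] [1.03995349e-05] [3.885 2.882 0.64  0.287 0.281 0.164]
1.13 (1, array([0.58, 2.53]), np.float64(-1.1)) (1, array([0.4 , 2.75]), np.float64(-1.14))
1.0 (1, array([0.47, 2.44]), np.float64(-0.77)) (1, array([0.18, 2.58]), np.float64(-0.62))
0.9 (1, array([0.42, 2.36]), np.float64(-0.53)) (1, array([0.08, 2.45]), np.float64(-0.29))
0.8 (1, array([0.38, 2.28]), np.float64(-0.31)) (1, array([0.02, 2.32]), np.float64(-0.0))
0.7 (1, array([0.36, 2.19]), np.float64(-0.11)) (1, array([-0.01,  2.19]), np.float64(0.26))
up 1.13 (1, array([-0.1 ,  2.16]), np.float64(-0.04)) (1, array([-0.26,  1.99]), np.float64(0.28)) (1, array([-0.11,  1.76]), np.float64(0.36))
up 1.4 (1, array([-0.03,  2.39]), np.float64(-0.62)) (1, array([-0.26,  2.23]), np.float64(-0.23)) (1, array([-0.12,  2.  ]), np.float64(-0.14))
up 1.57 (1, array([0.1 , 2.51]), np.float64(-1.04)) (1, array([-0.2 ,  2.37]), np.float64(-0.6)) (1, array([-0.08,  2.13]), np.float64(-0.48))
```

```bash
cat > p3.py <<'E'
from kin import *
for P in [(.5,.3,1.3),(.52,.3,1.13),(.56,.26,1.05),(.59,.2,1.),(.62,.155,1.),(.656,.108,1.)]:print(P,ik(*P))
rows([pose(.638,.50,.30,1.25,1.571)]*8,1)
E
python3 p3.py
```

```text
4.8 tcp [0.4159 0.2728 0.3329] r 0.4974 a 0.58 z-axis [ 0.69   0.494 -0.53 ] y [ 0.598 -0.801  0.032] q [ 0.48 -0.22  2.28  1.    0.14  0.46] w 0.0912 F [-0.7  0.3  0. ]
[0.621 0.394 0.022 0.134 0.013 0.347] [1.03995349e-05] [3.885 2.882 0.64  0.287 0.281 0.164]
1.13 (1, array([0.58, 2.53]), np.float64(-1.1)) (1, array([0.4 , 2.75]), np.float64(-1.14))
1.0 (1, array([0.47, 2.44]), np.float64(-0.77)) (1, array([0.18, 2.58]), np.float64(-0.62))
0.9 (1, array([0.42, 2.36]), np.float64(-0.53)) (1, array([0.08, 2.45]), np.float64(-0.29))
0.8 (1, array([0.38, 2.28]), np.float64(-0.31)) (1, array([0.02, 2.32]), np.float64(-0.0))
0.7 (1, array([0.36, 2.19]), np.float64(-0.11)) (1, array([-0.01,  2.19]), np.float64(0.26))
up 1.13 (1, array([-0.1 ,  2.16]), np.float64(-0.04)) (1, array([-0.26,  1.99]), np.float64(0.28)) (1, array([-0.11,  1.76]), np.float64(0.36))
up 1.4 (1, array([-0.03,  2.39]), np.float64(-0.62)) (1, array([-0.26,  2.23]), np.float64(-0.23)) (1, array([-0.12,  2.  ]), np.float64(-0.14))
up 1.57 (1, array([0.1 , 2.51]), np.float64(-1.04)) (1, array([-0.2 ,  2.37]), np.float64(-0.6)) (1, array([-0.08,  2.13]), np.float64(-0.48))
(0.5, 0.3, 1.3) (1, array([-0.01,  2.68]), np.float64(-0.83))
(0.52, 0.3, 1.13) (1, array([-0.09,  2.49]), np.float64(-0.38))
(0.56, 0.26, 1.05) (1, array([0.03, 2.44]), np.float64(-0.38))
(0.59, 0.2, 1.0) (1, array([0.19, 2.45]), np.float64(-0.5))
(0.62, 0.155, 1.0) (1, array([0.33, 2.46]), np.float64(-0.65))
(0.656, 0.108, 1.0) (1, array([0.48, 2.44]), np.float64(-0.78))
-2.5 -3 2 0.01 0.24 0.03 1!; -2.5 -3 2 0.01 0.24 0.03 1; -2.5 -3 2 0.01 0.24 0.03 1; -2.5 -3 2 0.01 0.24 0.03 1; -2.5 -3 2 0.01 0.24 0.03 1; -2.5 -3 2 0.01 0.24 0.03 1; -2.5 -3 2 0.01 0.24 0.03 1; -2.5 -3 2 0.01 0.24 0.03 1
```

```bash
sed -i '/^for dl/d;/^st()/d' kin.py; cat > p3.py <<'E'
from kin import *
print(ik(.54,.3,1.15)); rows([pose(.638,.54,.30,1.15,1.571)]*1,1)
E
python3 p3.py
```

```text
[0.621 0.394 0.022 0.134 0.013 0.347] [1.03995349e-05] [3.885 2.882 0.64  0.287 0.281 0.164]
(1, array([-0.05,  2.48]), np.float64(-0.44))
-0.4 -3 5.4 0.01 0.14 0.03 1!
```

>>> jog_arm(steps="-0.4 -3 5.4 0.01 0.14 0.03 1; -0.4 -3 5.4 0.01 0.14 0.03 1; -0.4 -3 5.4 0.01 0.14 0.03 1; -0.4 -3 5.4 0.01 0.14 0.03 1; -0.4 -3 5.4 0.01 0.14 0.03 1; -0.4 -3 5.4 0.01 0.14 0.03 1; -0.4 -3 5.4 0.01 0.14 0.03 1; -0.4 -3 5.4 0.01 0.14 0.03 1")

```text
t: 5.6
tcp_pos: [0.422, 0.3321, 0.3074]
tcp_rot: [0.794, 0.276, 0.506, -0.194]
contact_force: [-0.5, -0.2, -0.0]
grip_width: 0.0916
finger_force: 0.0
```

```bash
python3 -c "
from h import *
st();print(pose(.638,.54,.30,1.15,1.571)[0],pose(.638,.54,.30,1.15,1.571)[1].as_matrix().round(3))"
```

```text
5.6 tcp [0.422  0.3321 0.3074] r 0.537 a 0.667 z-axis [ 0.695  0.588 -0.413] y [ 0.635 -0.772 -0.029] q [ 0.58 -0.09  2.37  2.76  0.3  -1.23] w 0.0916 F [-0.5 -0.2 -0. ]
[0.43377581 0.32161863 0.3       ] [[ 0.328  0.596  0.733]
 [ 0.243 -0.803  0.544]
 [ 0.913 -0.    -0.408]]
```

```bash
cat > p4.py <<'E'
from h import *
a=.638;h=1.571
rows([pose(a,.555,.265,1.06,h)]*4+path((a,.555,.265,1.06,h),(a,.6,.185,1.,h),4)+path((a,.6,.185,1.,h),(a,.656,.108,1.,h),8),1)
E
python3 p4.py
```

```text
-3.1 1.8 3.3 -0.06 -0.08 0 1; -3.1 1.8 3.3 -0.06 -0.08 0 1; -3.1 1.8 3.3 -0.06 -0.08 0 1; -3.1 1.8 3.3 -0.06 -0.08 0 1; -4.5 1.9 5.2 -0.06 -0.1 0 1; -5.8 2 7 -0.06 -0.11 0 1; -7.2 2.1 8.9 -0.06 -0.13 0 1; -8.5 2.2 10.7 -0.06 -0.14 0 1

-0.4 0 1.1 0 0 0 1; -0.9 0 2.2 0 0 0 1; -1.3 0 3.3 0 0 0 1; -1.8 0 4.4 0 0 0 1; -2.2 0 5.6 0 0 0 1; -2.6 0 6.7 0 0 0 1; -3.1 0 7.8 0 0 0 1; -3.5 0 8.9 0 0 0 1
```

>>> jog_arm(steps="-3.1 1.8 3.3 -0.06 -0.08 0 1; -3.1 1.8 3.3 -0.06 -0.08 0 1; -3.1 1.8 3.3 -0.06 -0.08 0 1; -3.1 1.8 3.3 -0.06 -0.08 0 1; -4.5 1.9 5.2 -0.06 -0.1 0 1; -5.8 2 7 -0.06 -0.11 0 1; -7.2 2.1 8.9 -0.06 -0.13 0 1; -8.5 2.2 10.7 -0.06 -0.14 0 1")

```text
t: 6.4
tcp_pos: [0.4817, 0.3582, 0.1858]
tcp_rot: [0.832, 0.274, 0.457, -0.152]
contact_force: [-0.3, -0.7, -0.2]
grip_width: 0.0912
finger_force: 0.0
```

```bash
cat > p5.py <<'E'
from h import *
st()
s=manip.observe();w=manip.camera('wrist');T=w['T_tool_cam'];T=np.array(T)
Rt=R.from_quat(s['tcp_rot']).as_matrix()
X=np.array([[.527,.391,.197],[.527,.391,.16]])
for x in X:
    c=np.linalg.inv(T)@np.r_[Rt.T@(x-s['tcp_pos']),1];th=np.arctan2(np.hypot(c[0],c[1]),c[2]);ph=np.arctan2(c[1],c[0]);print(w['cx']+w['fx']*th*np.cos(ph),w['cy']+w['fy']*th*np.sin(ph))
print([(r['rect'],r['conf']) for r in manip.search_frame(w,'bottle')][:2])
save(w,'w1')
a=.638;h=1.571
rows(path((a,.6,.185,1.,h),(a,.656,.108,1.,h),8),1)
E
python3 p5.py
```

```text
6.4 tcp [0.4817 0.3582 0.1858] r 0.6003 a 0.639 z-axis [ 0.678  0.503 -0.536] y [ 0.595 -0.803 -0.001] q [ 0.61  0.21  2.35  3.07  0.43 -1.53] w 0.0912 F [-0.3 -0.7 -0.2]
280.96990301367924 189.24927110021542
281.0225460734835 227.23686803200374
[([240.7, 170.2, 315.8, 297.8], 0.56), ([471.8, 207.6, 559.1, 276.7], 0.49)]
-0.3 0.1 1 0 0 0 1; -0.7 0.1 2.2 0 0 0 1; -1.2 0.1 3.3 0 0 0 1; -1.6 0.1 4.4 0 0 0 1; -2 0.1 5.5 0 0 0 1; -2.5 0.1 6.6 0 0 0 1; -2.9 0.1 7.7 0 0 0 1; -3.3 0.1 8.8 0 0 0 1
```

View pics/w1.png

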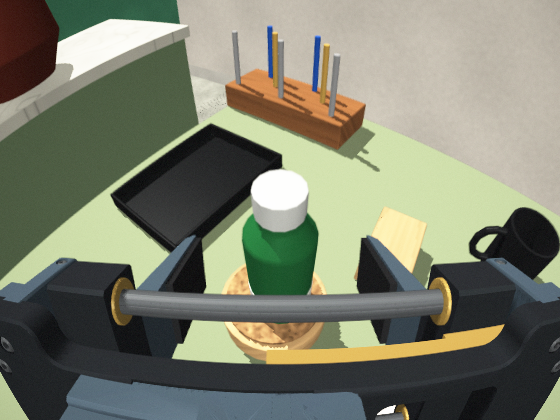

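Wrist view: bottle cap at (280,190), exactly as predicted (281,189) and midway between the open fingers. The stand centre is about 7 mm to the left. Going in.

>>> jog_arm(steps="-0.3 0.1 1 0 0 0 1; -0.7 0.1 2.2 0 0 0 1; -1.2 0.1 3.3 0 0 0 1; -1.6 0.1 4.4 0 0 0 1; -2 0.1 5.5 0 0 0 1; -2.5 0.1 6.6 0 0 0 1; -2.9 0.1 7.7 0 0 0 1; -3.3 0.1 8.8 0 0 0 1")

```text
t: 7.3
tcp_pos: [0.5275, 0.391, 0.109]
tcp_rot: [0.833, 0.274, 0.456, -0.151]
contact_force: [0.1, 0.5, 0.4]
grip_width: 0.0912
finger_force: 0.0
```

>>> jog_arm(steps="0 0 0 0 0 0 1; 0 0 0 0 0 0 -0.2; 0 0 0 0 0 0 -0.2; 0 0 0 0 0 0 -0.2; 0 0 0 0 0 0 -0.2; 0 0 0 0 0 0 -0.2; 0 0 0 0 0 0 -0.2; 0 0 0 0 0 0 -0.2", force=30)

```text
t: 8.1
tcp_pos: [0.5271, 0.3909, 0.1104]
tcp_rot: [0.832, 0.275, 0.457, -0.151]
contact_force: [-1.9, 0.5, 3.9]
grip_width: 0.0554
finger_force: 30.0
```

```bash
cat > p6.py <<'E'
from kin import *
st()
a=.638;h=1.571
P0=(a,.656,.108,1.,h)
for P in [(.65,.2,1.0),(.64,.35,1.2),(.62,.45,1.4),(.6,.45,1.5)]:print(P,ik(*P))
P1=(a,.655,.2,1.,h);P2=(a,.62,.45,1.4,h)
rows(path(P0,P1,6)+path(P1,P2,10),-.2)
E
python3 p6.py
```

```text
[ 0.755  0.048 -0.188 -0.061  0.253  0.559] [0.00407597] [3.892 2.791 0.689 0.656 0.381 0.111]
8.1 tcp [0.5271 0.3909 0.1104] r 0.6562 a 0.638 z-axis [ 0.677  0.503 -0.537] y [ 0.596 -0.803 -0.001] q [ 0.61  0.44  2.31  3.1   0.61 -1.55] w 0.0554 F [-1.9  0.5  3.9]
(0.65, 0.2, 1.0) (1, array([-0.06,  4.68]), np.float64(-2.49))
(0.64, 0.35, 1.2) (1, array([-0.43,  3.71]), np.float64(-1.34))
(0.62, 0.45, 1.4) (1, array([-0.51,  3.68]), np.float64(-1.43))
(0.6, 0.45, 1.5) (1, array([-0.52,  3.99]), np.float64(-1.83))
1.1 0 -0.7 0 0 0 -0.2; 2.4 0 -1.6 0 0 0 -0.2; 3.6 0 -2.4 0 0 0 -0.2; 4.9 0 -3.2 0 0 0 -0.2; 6.2 0 -4.1 0 0 0 -0.2; 7.5 0 -4.9 0 0 0 -0.2; 9.4 0 -6.5 0 0.04 0 -0.2; 11.3 0 -8.2 0 0.08 0 -0.2

2.1 0 -1.5 0 0.04 0 -0.2; 4.1 0 -2.9 0 0.08 0 -0.2; 6.2 0 -4.4 0 0.12 0 -0.2; 8.2 0 -5.9 0 0.16 0 -0.2; 10.3 0 -7.4 0 0.2 0 -0.2; 12.3 0 -8.9 0 0.24 0 -0.2; 14.4 0 -10.3 0 0.28 0 -0.2; 16.4 0 -11.8 0 0.32 0 -0.2
```

```bash
cat > k.py <<'E'
s="""D=[(.32,1.565,1.257,.575,.233),(-.18,1.74,1.05,.4719,.4296),(-.33,1.96,.72,.4493,.4296),(.21,2.35,-.43,.6003,.1858),(.44,2.31,-.61,.6562,.1104)]"""
t=open('kin.py').read().split('\n')
t=[s if l.startswith('D=') else l for l in t if not l.startswith('s=manip')]
open('kin.py','w').write('\n'.join(t))
E
python3 k.py; cat > p7.py <<'E'
from kin import *
for P in [(.656,.11,1),(.655,.2,1.0),(.64,.3,1.1),(.64,.35,1.2),(.62,.4,1.4),(.62,.45,1.4),(.62,.45,1.5),(.62,.4,1.5)]:print(P,ik(*P))
E
python3 p7.py
```

```text
[ 0.591  0.418  0.023  0.141 -0.002  0.317] [8.98674796e-06] [4.144 3.258 1.198 0.762 0.419 0.158]
(0.656, 0.11, 1) (1, array([0.44, 2.31]), np.float64(-0.6))
(0.655, 0.2, 1.0) (1, array([0.25, 2.22]), np.float64(-0.33))
(0.64, 0.3, 1.1) (1, array([0.09, 2.18]), np.float64(-0.22))
(0.64, 0.35, 1.2) (1, array([0.04, 2.17]), np.float64(-0.26))
(0.62, 0.4, 1.4) (1, array([-0.01,  2.25]), np.float64(-0.5))
(0.62, 0.45, 1.4) (1, array([-0.07,  2.16]), np.float64(-0.34))
(0.62, 0.45, 1.5) (1, array([-0.04,  2.22]), np.float64(-0.54))
(0.62, 0.4, 1.5) (1, array([0.04, 2.31]), np.float64(-0.7))
```

>>> jog_arm(steps="0.6 0 -0.4 0 0 0 -0.2; 1.2 0 -0.8 0 0 0 -0.2; 1.9 0 -1.2 0 0 0 -0.2; 2.6 0 -1.7 0 0 0 -0.2; 3.6 0 -2.4 0 0 0 -0.2; 4.9 0 -3.2 0 0 0 -0.2; 6.2 0 -4.1 0 0 0 -0.2; 7.5 0 -4.9 0 0 0 -0.2")

```text
t: 8.9
tcp_pos: [0.5261, 0.3896, 0.2004]
tcp_rot: [0.833, 0.274, 0.456, -0.151]
contact_force: [-0.3, 0.6, -2.9]
grip_width: 0.0552
finger_force: 30.0
```

```bash
cat > p8.py <<'E'
from kin import *
st()
a=.638;h=1.571
P1=(a,.655,.2,1.,h);P2=(a,.64,.3,1.2,h);P3=(a,.62,.42,1.5,h);P4=(a,.62,.42,1.5,h+2.9)
rows(path(P1,P2,3)+path(P2,P3,5),-.2)
rows(path(P3,P4,24),-.2,start=pose(*P3))
E
python3 p8.py
```

```text
[ 0.591  0.418  0.023  0.141 -0.002  0.317] [8.98674796e-06] [4.144 3.258 1.198 0.762 0.419 0.158]
8.9 tcp [0.5261 0.3896 0.2004] r 0.6546 a 0.637 z-axis [ 0.677  0.502 -0.538] y [ 0.595 -0.804 -0.001] q [ 0.61  0.25  2.22  3.06  0.33 -1.51] w 0.0552 F [-0.3  0.6 -2.9]
2.5 0 -2.2 0 0.06 0 -0.2; 5.1 0 -4.4 0 0.13 0 -0.2; 7.6 0 -6.6 0 0.2 0 -0.2; 9.4 0 -8.2 0 0.26 0 -0.2; 11.2 -0.1 -9.9 0 0.32 0 -0.2; 13 -0.1 -11.5 0 0.38 0 -0.2; 14.8 -0.1 -13.1 0 0.44 0 -0.2; 16.6 -0.1 -14.7 0 0.5 0 -0.2

0 0 0 0 0 0.12 -0.2; 0 0 0 0 0 0.24 -0.2; 0 0 0 0 0 0.36 -0.2; 0 0 0 0 0 0.48 -0.2; 0 0 0 0 0 0.6 -0.2; 0 0 0 0 0 0.73 -0.2; 0 0 0 0 0 0.85 -0.2; 0 0 0 0 0 0.97 -0.2

0 0 0 0 0 0.12 -0.2; 0 0 0 0 0 0.24 -0.2; 0 0 0 0 0 0.36 -0.2; 0 0 0 0 0 0.48 -0.2; 0 0 0 0 0 0.6 -0.2; 0 0 0 0 0 0.72 -0.2; 0 0 0 0 0 0.84 -0.2; 0 0 0 0 0 0.96 -0.2

0 0 0 0 0 0.12 -0.2; 0 0 0 0 0 0.25 -0.2; 0 0 0 0 0 0.37 -0.2; 0 0 0 0 0 0.49 -0.2; 0 0 0 0 0 0.61 -0.2; 0 0 0 0 0 0.73 -0.2; 0 0 0 0 0 0.85 -0.2; 0 0 0 0 0 0.97 -0.2
```

>>> jog_arm(steps="2.5 0 -2.2 0 0.06 0 -0.2; 5.1 0 -4.4 0 0.13 0 -0.2; 7.6 0 -6.6 0 0.2 0 -0.2; 9.4 0 -8.2 0 0.26 0 -0.2; 11.2 -0.1 -9.9 0 0.32 0 -0.2; 13 -0.1 -11.5 0 0.38 0 -0.2; 14.8 -0.1 -13.1 0 0.44 0 -0.2; 16.6 -0.1 -14.7 0 0.5 0 -0.2")

```text
t: 9.7
tcp_pos: [0.4974, 0.3693, 0.4194]
tcp_rot: [0.694, 0.228, 0.649, -0.215]
contact_force: [0.7, -0.1, -3.2]
grip_width: 0.0555
finger_force: 30.0
```

>>> jog_arm(steps="0 0 0 0 0 0.12 -0.2; 0 0 0 0 0 0.24 -0.2; 0 0 0 0 0 0.36 -0.2; 0 0 0 0 0 0.48 -0.2; 0 0 0 0 0 0.6 -0.2; 0 0 0 0 0 0.73 -0.2; 0 0 0 0 0 0.85 -0.2; 0 0 0 0 0 0.97 -0.2")

```text
t: 10.5
tcp_pos: [0.4977, 0.3695, 0.4183]
tcp_rot: [0.721, -0.123, 0.472, -0.493]
contact_force: [0.5, -1.5, -3.3]
grip_width: 0.0556
finger_force: 30.0
```

>>> jog_arm(steps="0 0 0 0 0 0.12 -0.2; 0 0 0 0 0 0.24 -0.2; 0 0 0 0 0 0.36 -0.2; 0 0 0 0 0 0.48 -0.2; 0 0 0 0 0 0.6 -0.2; 0 0 0 0 0 0.72 -0.2; 0 0 0 0 0 0.84 -0.2; 0 0 0 0 0 0.96 -0.2")

```text
t: 11.3
tcp_pos: [0.4977, 0.3695, 0.4183]
tcp_rot: [-0.582, 0.442, -0.191, 0.655]
contact_force: [-0.2, -0.5, -2.8]
grip_width: 0.0554
finger_force: 30.0
```

>>> jog_arm(steps="0 0 0 0 0 0.12 -0.2; 0 0 0 0 0 0.25 -0.2; 0 0 0 0 0 0.37 -0.2; 0 0 0 0 0 0.49 -0.2; 0 0 0 0 0 0.61 -0.2; 0 0 0 0 0 0.73 -0.2; 0 0 0 0 0 0.85 -0.2; 0 0 0 0 0 0.97 -0.2")

```text
t: 12.1
tcp_pos: [0.4976, 0.3695, 0.4183]
tcp_rot: [-0.309, 0.663, 0.136, 0.668]
contact_force: [-0.0, 0.2, -2.6]
grip_width: 0.0552
finger_force: 30.0
```

>>> jog_arm(steps="0 0 0 0 0 0.1 -0.2; 0 0 0 0 0 0.1 -0.2; 0 0 0 0 0 0.1 -0.2; 0 0 0 0 0 0.1 -0.2")

```text
t: 12.5
tcp_pos: [0.498, 0.3698, 0.4185]
tcp_rot: [-0.278, 0.676, 0.168, 0.662]
contact_force: [-0.2, 0.3, -3.0]
grip_width: 0.0556
finger_force: 30.0
```

```bash
python3 -c "
from h import *
st()
p=manip.camera('side');save(p,'s1c')
cv2.imwrite('pics/s1.png',cv2.cvtColor(cv2.resize(p['img'][20:220,180:380],None,fx=2.5,fy=2.5),cv2.COLOR_RGB2BGR))
"
```

```text
12.5 tcp [0.498  0.3698 0.4185] r 0.6203 a 0.639 z-axis [ 0.802  0.594 -0.068] y [-0.597  0.79  -0.141] q [0.6  0.01 2.28 3.08 0.65 1.47] w 0.0556 F [-0.2  0.3 -3. ]
```

View pics/s1.png

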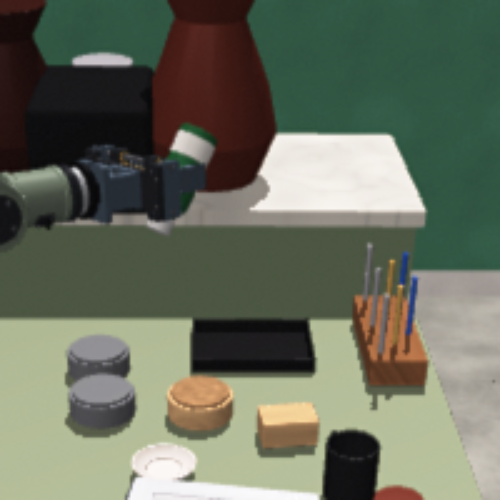

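Crop: the bottle is held upside down with its white cap lowest at (163,228), and the empty cork stand is at (200,392). Measuring the stand and returning.

```bash
cat > p9.py <<'E'
from kin import *
a=manip.camera('side');b=manip.camera('top')
print('stand side',at_z(a,(180+200/2.5,20+392/2.5),.045))
for p in (a,b):
    for r in manip.search_frame(p,'stand')[:4]: 
        q=r['rect'];print(np.round(q),r['conf'],at_z(p,((q[0]+q[2])/2,(q[1]+q[3])/2),.025))
al=.638;h=1.571
P3=(al,.62,.42,1.5,h);P4=(al,.62,.42,1.5,h+3.0)
rows(path(P4,P3,24)+[pose(*P3)],-.2)
E
python3 p9.py
```

```text
[ 0.591  0.418  0.023  0.141 -0.002  0.317] [8.98674796e-06] [4.144 3.258 1.198 0.762 0.419 0.158]
stand side [0.52468212 0.38681332 0.045     ]
[245. 169. 274. 193.] 0.89 [0.52171341 0.38471319 0.025     ]
[208. 169. 233. 193.] 0.75 [0.36120001 0.38849655 0.025     ]
[206. 155. 228. 174.] 0.56 [0.33899801 0.52494323 0.025     ]
[223. 210. 309. 272.] 0.49 [ 0.54419945 -0.00639686  0.025     ]
[169. 261. 197. 291.] 0.8 [0.34713093 0.41441451 0.025     ]
[180. 215. 201. 240.] 0.5 [0.52887253 0.38681182 0.025     ]
[369. 214. 380. 251.] 0.23 [ 0.49112129 -0.30946449  0.025     ]
-0.2 -0.1 -0.1 0 0 -0.13 -0.2; -0.2 -0.1 -0.1 0 0 -0.25 -0.2; -0.2 -0.1 -0.1 0 0 -0.38 -0.2; -0.2 -0.1 -0.1 0 0 -0.5 -0.2; -0.2 -0.1 -0.1 0 0 -0.63 -0.2; -0.2 -0.1 -0.1 0 0 -0.75 -0.2; -0.2 -0.1 -0.1 0 0 -0.88 -0.2; -0.2 -0.1 -0.1 0 0 -1 -0.2

0 0.1 0 0 0 -0.13 -0.2; 0 0.1 0 0 0 -0.25 -0.2; 0 0.1 0 0 0 -0.38 -0.2; 0 0.1 0 0 0 -0.5 -0.2; 0 0.1 0 0 0 -0.63 -0.2; 0 0.1 0 0 0 -0.75 -0.2; 0 0.1 0 0 0 -0.88 -0.2; 0 0.1 0 0 0 -1 -0.2

0 0 0 0 0 -0.13 -0.2; 0 0 0 0 0 -0.25 -0.2; 0 0 0 0 0 -0.38 -0.2; 0 0 0 0 0 -0.5 -0.2; 0 0 0 0 0 -0.63 -0.2; 0 0 0 0 0 -0.75 -0.2; 0 0 0 0 0 -0.88 -0.2; 0 0 0 0 0 -1 -0.2

0 0 0 0 0 0 -0.2
```

>>> jog_arm(steps="-0.2 -0.1 -0.1 0 0 -0.13 -0.2; -0.2 -0.1 -0.1 0 0 -0.25 -0.2; -0.2 -0.1 -0.1 0 0 -0.38 -0.2; -0.2 -0.1 -0.1 0 0 -0.5 -0.2; -0.2 -0.1 -0.1 0 0 -0.63 -0.2; -0.2 -0.1 -0.1 0 0 -0.75 -0.2; -0.2 -0.1 -0.1 0 0 -0.88 -0.2; -0.2 -0.1 -0.1 0 0 -1 -0.2")

```text
t: 13.55
tcp_pos: [0.4979, 0.3689, 0.4205]
tcp_rot: [-0.569, 0.459, -0.171, 0.661]
contact_force: [0.6, 0.6, -2.6]
grip_width: 0.0553
finger_force: 30.0
```

>>> jog_arm(steps="0 0.1 0 0 0 -0.13 -0.2; 0 0.1 0 0 0 -0.25 -0.2; 0 0.1 0 0 0 -0.38 -0.2; 0 0.1 0 0 0 -0.5 -0.2; 0 0.1 0 0 0 -0.63 -0.2; 0 0.1 0 0 0 -0.75 -0.2; 0 0.1 0 0 0 -0.88 -0.2; 0 0.1 0 0 0 -1 -0.2")

```text
t: 14.35
tcp_pos: [0.4976, 0.3692, 0.4196]
tcp_rot: [0.719, -0.13, 0.467, -0.498]
contact_force: [0.1, -0.5, -3.5]
grip_width: 0.0552
finger_force: 30.0
```

>>> jog_arm(steps="0 0 0 0 0 -0.13 -0.2; 0 0 0 0 0 -0.25 -0.2; 0 0 0 0 0 -0.38 -0.2; 0 0 0 0 0 -0.5 -0.2; 0 0 0 0 0 -0.63 -0.2; 0 0 0 0 0 -0.75 -0.2; 0 0 0 0 0 -0.88 -0.2; 0 0 0 0 0 -1 -0.2")

```text
t: 15.15
tcp_pos: [0.4977, 0.3692, 0.4196]
tcp_rot: [0.694, 0.23, 0.649, -0.213]
contact_force: [0.4, -0.1, -3.1]
grip_width: 0.0555
finger_force: 30.0
```

```bash
cat > p10.py <<'E'
from kin import *
st()
al=.641;h=1.571
P3=(al,.62,.42,1.5,h);P2=(al,.64,.3,1.2,h);P1=(al,.656,.2,1.,h);P0=(al,.656,.125,1.,h)
rows(path(P3,P2,4)+path(P2,P1,4)+path(P1,P0,7),-.2)
E
python3 p10.py
```

```text
[ 0.591  0.418  0.023  0.141 -0.002  0.317] [8.98674796e-06] [4.144 3.258 1.198 0.762 0.419 0.158]
15.15 tcp [0.4977 0.3692 0.4196] r 0.6196 a 0.638 z-axis [ 0.802  0.594 -0.068] y [ 0.595 -0.803  0.004] q [ 0.6   0.01  2.27  3.08  0.64 -1.53] w 0.0555 F [ 0.4 -0.1 -3.1]
-2.9 -0.2 0.7 0 -0.08 0 -0.2; -5.9 -0.2 1.4 0 -0.15 0 -0.2; -8.8 -0.2 2.1 0 -0.23 0 -0.2; -11.8 -0.2 2.8 0 -0.3 0 -0.2; -14.3 -0.2 3.4 0 -0.35 0 -0.2; -16.7 -0.2 4 0 -0.4 0 -0.2; -19.2 -0.3 4.6 0 -0.45 0 -0.2; -21.7 -0.3 5.1 0 -0.5 0 -0.2

-0.9 0 0.6 0 0 0 -0.2; -1.8 0 1.2 0 0 0 -0.2; -2.7 0 1.7 0 0 0 -0.2; -3.6 0 2.3 0 0 0 -0.2; -4.5 0 2.9 0 0 0 -0.2; -5.4 0 3.5 0 0 0 -0.2; -6.3 0 4 0 0 0 -0.2
```

>>> jog_arm(steps="-2.9 -0.2 0.7 0 -0.08 0 -0.2; -5.9 -0.2 1.4 0 -0.15 0 -0.2; -8.8 -0.2 2.1 0 -0.23 0 -0.2; -11.8 -0.2 2.8 0 -0.3 0 -0.2; -14.3 -0.2 3.4 0 -0.35 0 -0.2; -16.7 -0.2 4 0 -0.4 0 -0.2; -19.2 -0.3 4.6 0 -0.45 0 -0.2; -21.7 -0.3 5.1 0 -0.5 0 -0.2")

```text
t: 15.95
tcp_pos: [0.5251, 0.3937, 0.199]
tcp_rot: [0.833, 0.275, 0.456, -0.151]
contact_force: [0.5, -0.4, -1.6]
grip_width: 0.0553
finger_force: 30.0
```

>>> jog_arm(steps="-0.9 0 0.6 0 0 0 -0.2; -1.8 0 1.2 0 0 0 -0.2; -2.7 0 1.7 0 0 0 -0.2; -3.6 0 2.3 0 0 0 -0.2; -4.5 0 2.9 0 0 0 -0.2; -5.4 0 3.5 0 0 0 -0.2; -6.3 0 4 0 0 0 -0.2; -6.3 0 4 0 0 0 -0.2")

```text
t: 16.75
tcp_pos: [0.5241, 0.3931, 0.1233]
tcp_rot: [0.834, 0.275, 0.455, -0.151]
contact_force: [-0.4, 1.0, -2.8]
grip_width: 0.0552
finger_force: 30.0
```

```bash
cat > p11.py <<'E'
from kin import *
st()
a=manip.camera('side');save(a,'s2')
cv2.imwrite('pics/s2c.png',cv2.cvtColor(cv2.resize(a['img'][120:220,200:320],None,fx=5,fy=5,interpolation=cv2.INTER_CUBIC),cv2.COLOR_RGB2BGR))
al=.641;h=1.571
rows(path((al,.656,.125,1.,h),(al,.656,.111,1.,h),6),-.2)
E
python3 p11.py
```

```text
[ 0.591  0.418  0.023  0.141 -0.002  0.317] [8.98674796e-06] [4.144 3.258 1.198 0.762 0.419 0.158]
16.75 tcp [0.5241 0.3931 0.1233] r 0.6552 a 0.643 z-axis [ 0.675  0.501 -0.541] y [ 0.595 -0.804 -0.001] q [ 0.62  0.41  2.3   3.11  0.56 -1.55] w 0.0552 F [-0.4  1.  -2.8]
-0.1 0.2 0.1 0 0 0 -0.2; -0.3 0.2 0.3 0 0 0 -0.2; -0.5 0.2 0.4 0 0 0 -0.2; -0.7 0.2 0.5 0 0 0 -0.2; -0.9 0.2 0.6 0 0 0 -0.2; -1.1 0.2 0.8 0 0 0 -0.2
```

View pics/s2c.png

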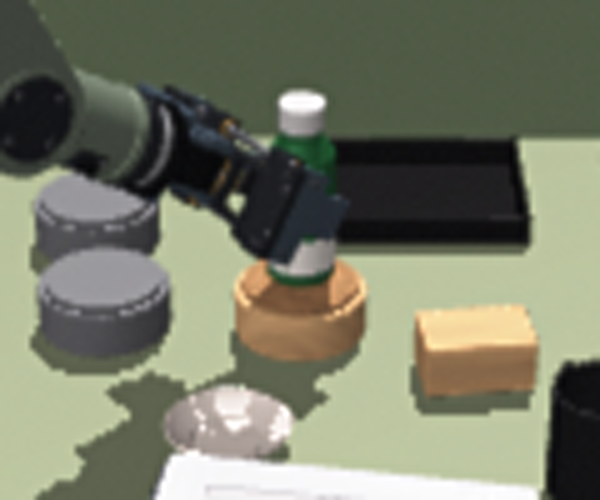

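Crop: bottle upright above the stand, cap at (302,112), base at (302,278), centred over the stand (300,290). Lowering.

>>> jog_arm(steps="-0.2 0.1 0.1 0 0 0 -0.2; -0.3 0.1 0.3 0 0 0 -0.2; -0.5 0.1 0.4 0 0 0 -0.2; -0.7 0.1 0.5 0 0 0 -0.2; -0.9 0.1 0.6 0 0 0 -0.2; -1 0.1 0.7 0 0 0 -0.2; -1 0.1 0.7 0 0 0 -0.2")

```text
t: 17.5
tcp_pos: [0.5254, 0.3928, 0.1126]
tcp_rot: [0.833, 0.275, 0.456, -0.151]
contact_force: [0.2, -0.5, -2.7]
grip_width: 0.0552
finger_force: 30.0
```

>>> jog_arm(steps="-0.1 0 0.05 0 0 0 -0.2; -0.2 0 0.1 0 0 0 -0.2; -0.25 0 0.15 0 0 0 -0.2; -0.25 0 0.15 0 0 0 -0.2")

```text
t: 17.9
tcp_pos: [0.5256, 0.3929, 0.1104]
tcp_rot: [0.833, 0.274, 0.457, -0.151]
contact_force: [-1.0, -0.4, -1.0]
grip_width: 0.0552
finger_force: 30.0
```

>>> jog_arm(steps="-0.08 0 0.05 0 0 0 -0.2; -0.12 0 0.08 0 0 0 -0.2; -0.12 0 0.08 0 0 0 -0.2")

```text
t: 18.2
tcp_pos: [0.526, 0.3933, 0.1104]
tcp_rot: [0.832, 0.274, 0.458, -0.152]
contact_force: [-3.8, -2.5, 4.9]
grip_width: 0.0551
finger_force: 30.0
```

>>> jog_arm(steps="0 0 0 0 0 0 -0.1; 0 0 0 0 0 0 0.2; 0 0 0 0 0 0 0.6; 0 0 0 0 0 0 1; 0 0 0 0 0 0 1; 0 0 0 0 0 0 1; 0 0 0 0 0 0 1; 0 0 0 0 0 0 1")

```text
t: 19.0
tcp_pos: [0.5254, 0.3928, 0.1084]
tcp_rot: [0.833, 0.275, 0.456, -0.151]
contact_force: [-1.4, -0.1, 0.8]
grip_width: 0.0915
finger_force: 0.0
```

```bash
cat > p12.py <<'E'
from kin import *
st()
al=.641;h=1.571
P0=(al,.656,.108,1.,h);P1=(al,.56,.2,.95,h);P2=(al,.5,.35,.9,h)
for P in (P0,P1,P2):print(ik(*P[1:4]))
rows(path(P0,P1,8)+path(P1,P2,8),1)
E
python3 p12.py
```

```text
[ 0.591  0.418  0.023  0.141 -0.002  0.317] [8.98674796e-06] [4.144 3.258 1.198 0.762 0.419 0.158]
19.0 tcp [0.5254 0.3928 0.1084] r 0.656 a 0.642 z-axis [ 0.677  0.502 -0.538] y [ 0.595 -0.804 -0.001] q [ 0.61  0.44  2.31  3.11  0.62 -1.55] w 0.0915 F [-1.4 -0.1  0.8]
(1, array([0.44, 2.31]), np.float64(-0.61))
(1, array([0.11, 2.37]), np.float64(-0.29))
(1, array([-0.22,  2.15]), np.float64(0.31))
0.3 0.1 -1.6 0 -0.01 0 1; 0.6 0.1 -3.2 0 -0.01 0 1; 0.9 0.1 -4.9 0 -0.02 0 1; 1.3 0.1 -6.5 0 -0.03 0 1; 1.6 0.1 -8.1 0 -0.03 0 1; 1.9 0.1 -9.8 0 -0.04 0 1; 2.2 0.1 -11.4 0 -0.05 0 1; 2.6 0.1 -13 0 -0.05 0 1

1 0 -1.7 0 -0.01 0 1; 2.1 0 -3.4 0 -0.01 0 1; 3.2 0 -5.1 0 -0.02 0 1; 4.3 0 -6.8 0 -0.03 0 1; 5.4 0 -8.5 0 -0.03 0 1; 6.5 0 -10.2 0 -0.04 0 1; 7.6 0 -11.9 0 -0.05 0 1; 8.7 0 -13.6 0 -0.05 0 1
```

>>> jog_arm(steps="0.3 0.1 -1.6 0 -0.01 0 1; 0.6 0.1 -3.2 0 -0.01 0 1; 0.9 0.1 -4.9 0 -0.02 0 1; 1.3 0.1 -6.5 0 -0.03 0 1; 1.6 0.1 -8.1 0 -0.03 0 1; 1.9 0.1 -9.8 0 -0.04 0 1; 2.2 0.1 -11.4 0 -0.05 0 1; 2.6 0.1 -13 0 -0.05 0 1")

```text
t: 19.8
tcp_pos: [0.4489, 0.3347, 0.201]
tcp_rot: [0.844, 0.278, 0.435, -0.144]
contact_force: [-0.0, 0.1, 0.4]
grip_width: 0.0917
finger_force: 0.0
```

```bash
cat > p13.py <<'E'
from kin import *
st()
a=manip.camera('side');cv2.imwrite('pics/s3c.png',cv2.cvtColor(cv2.resize(a['img'][120:220,200:320],None,fx=5,fy=5,interpolation=cv2.INTER_CUBIC),cv2.COLOR_RGB2BGR))
al=.641;h=1.571
P1=(al,.545,.185,.95,h);P2=(al-.05,.5,.40,.6,h-.1)
print(ik(*P2[1:4]))
rows(path(P1,P2,10)+[pose(*P2)]*6,1)
E
python3 p13.py
```

```text
[ 0.591  0.418  0.023  0.141 -0.002  0.317] [8.98674796e-06] [4.144 3.258 1.198 0.762 0.419 0.158]
19.8 tcp [0.4489 0.3347 0.201 ] r 0.5599 a 0.641 z-axis [ 0.654  0.486 -0.579] y [ 0.595 -0.804 -0.001] q [ 0.6   0.11  2.37  3.04  0.29 -1.5 ] w 0.0917 F [-0.   0.1  0.4]
(1, array([-0.16,  1.82]), np.float64(0.88))
-0.8 0.3 -1.7 0 -0.04 -0.01 1; 0.7 0.5 -3.3 -0.01 -0.08 -0.02 1; 2.2 0.8 -5 -0.01 -0.11 -0.02 1; 3.7 1 -6.6 -0.01 -0.15 -0.03 1; 5.2 1.3 -8.2 -0.01 -0.18 -0.04 1; 6.7 1.5 -9.8 -0.01 -0.22 -0.04 1; 8.2 1.8 -11.4 -0.02 -0.25 -0.05 1; 9.7 2 -13 -0.02 -0.29 -0.06 1

0.9 0.4 -2 0 -0.03 0 1; 1.9 0.7 -4 0 -0.07 -0.01 1; 1.9 0.7 -4 0 -0.07 -0.01 1; 1.9 0.7 -4 0 -0.07 -0.01 1; 1.9 0.7 -4 0 -0.07 -0.01 1; 1.9 0.7 -4 0 -0.07 -0.01 1; 1.9 0.7 -4 0 -0.07 -0.01 1; 1.9 0.7 -4 0 -0.07 -0.01 1
```

View pics/s3c.png

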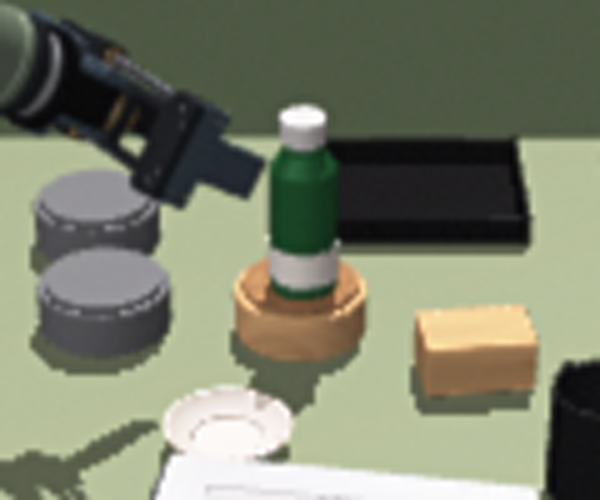

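Crop: the bottle stands upright mid-stand (cap (302,125), base (303,290)) with the fingers clear. On to the flap.

>>> jog_arm(steps="0.2 0.3 -1.7 0 -0.04 -0.01 1; 1.2 0.5 -3.3 -0.01 -0.08 -0.02 1; 2.4 0.8 -5 -0.01 -0.11 -0.02 1; 3.7 1 -6.6 -0.01 -0.15 -0.03 1; 5.2 1.3 -8.2 -0.01 -0.18 -0.04 1; 6.7 1.5 -9.8 -0.01 -0.22 -0.04 1; 8.2 1.8 -11.4 -0.02 -0.25 -0.05 1; 9.7 2 -13 -0.02 -0.29 -0.06 1")

```text
t: 20.65
tcp_pos: [0.424, 0.3643, 0.2878]
tcp_rot: [0.83, 0.321, 0.412, -0.194]
contact_force: [-0.5, 0.4, -0.1]
grip_width: 0.0911
finger_force: 0.0
```

>>> jog_arm(steps="0.9 0.4 -2 0 -0.03 0 1; 1.9 0.7 -4 0 -0.07 -0.01 1; 1.9 0.7 -4 0 -0.07 -0.01 1; 1.9 0.7 -4 0 -0.07 -0.01 1; 1.9 0.7 -4 0 -0.07 -0.01 1; 1.9 0.7 -4 0 -0.07 -0.01 1; 1.9 0.7 -4 0 -0.07 -0.01 1; 1.9 0.7 -4 0 -0.07 -0.01 1")

```text
t: 21.45
tcp_pos: [0.4153, 0.3425, 0.3257]
tcp_rot: [0.843, 0.331, 0.384, -0.18]
contact_force: [-0.3, 0.9, -0.6]
grip_width: 0.0914
finger_force: 0.0
```

```bash
cat > p14.py <<'E'
from kin import *
st()
P2=(.591,.5,.40,.6,1.471);P3=(-.229,.58,.36,.15,.0)
P4=(-.229,.636,.24,0,-.06)
rows(path(P2,P3,20)+path(P3,P4,4),1)
E
python3 p14.py
```

```text
[ 0.591  0.418  0.023  0.141 -0.002  0.317] [8.98674796e-06] [4.144 3.258 1.198 0.762 0.419 0.158]
21.45 tcp [0.4153 0.3425 0.3257] r 0.5383 a 0.69 z-axis [ 0.528  0.558 -0.64 ] y [ 0.697 -0.716 -0.049] q [ 0.55 -0.12  2.13  0.64  0.34  0.85] w 0.0914 F [-0.3  0.9 -0.6]
2.9 6.3 -8.3 -0.16 -0.31 -0.04 1!; 2.8 8.4 -8.3 -0.17 -0.34 -0.08 1; 2.6 10.6 -8.4 -0.18 -0.37 -0.11 1; 2.3 12.7 -8.6 -0.18 -0.4 -0.15 1; 2 14.8 -8.8 -0.19 -0.43 -0.19 1; 1.6 16.9 -9.1 -0.19 -0.46 -0.22 1; 1.2 19.1 -9.5 -0.19 -0.49 -0.26 1; 0.7 21.2 -9.9 -0.18 -0.52 -0.29 1

-1.2 1.8 0.3 0 -0.03 -0.04 1; -2.5 3.7 0.6 0.01 -0.06 -0.07 1; -3.9 5.4 0.8 0.02 -0.08 -0.11 1; -5.4 7.2 1.1 0.03 -0.11 -0.14 1; -6.9 8.9 1.2 0.04 -0.13 -0.18 1; -8.5 10.6 1.3 0.05 -0.15 -0.21 1; -10.2 12.2 1.4 0.07 -0.17 -0.24 1; -11.9 13.7 1.5 0.09 -0.19 -0.28 1

-2.2 1 0.3 0.02 -0.02 -0.03 1; -4.4 1.8 0.5 0.04 -0.03 -0.06 1; -6.7 2.6 0.7 0.06 -0.04 -0.1 1; -9 3.3 1 0.08 -0.05 -0.13 1; -9 4 4.2 0.12 -0.05 -0.14 1; -9 4.6 7.4 0.16 -0.05 -0.16 1; -9.1 5.3 10.7 0.2 -0.05 -0.17 1; -9.1 6 13.9 0.24 -0.05 -0.19 1
```

>>> jog_arm(steps="1.5 3 -4.5 -0.08 -0.15 -0.02 1; 2.9 6.3 -8.3 -0.16 -0.31 -0.04 1; 2.9 6.3 -8.3 -0.16 -0.31 -0.04 1; 2.9 6.3 -8.3 -0.16 -0.31 -0.04 1; 2.6 10.6 -8.4 -0.18 -0.37 -0.11 1; 2 14.8 -8.8 -0.19 -0.43 -0.19 1; 1.2 19.1 -9.5 -0.19 -0.49 -0.26 1; 0.7 21.2 -9.9 -0.18 -0.52 -0.29 1")

```text
t: 22.25
tcp_pos: [0.5155, 0.1369, 0.3837]
tcp_rot: [0.869, 0.448, 0.205, 0.043]
contact_force: [0.8, -0.2, 0.3]
grip_width: 0.0914
finger_force: 0.0
```

>>> jog_arm(steps="-1.2 1.8 0.3 0 -0.03 -0.04 1; -2.5 3.7 0.6 0.01 -0.06 -0.07 1; -3.9 5.4 0.8 0.02 -0.08 -0.11 1; -5.4 7.2 1.1 0.03 -0.11 -0.14 1; -6.9 8.9 1.2 0.04 -0.13 -0.18 1; -8.5 10.6 1.3 0.05 -0.15 -0.21 1; -10.2 12.2 1.4 0.07 -0.17 -0.24 1; -11.9 13.7 1.5 0.09 -0.19 -0.28 1")

```text
t: 23.05
tcp_pos: [0.5632, -0.0367, 0.3677]
tcp_rot: [0.814, 0.568, 0.094, 0.073]
contact_force: [-0.0, -0.7, -0.4]
grip_width: 0.0909
finger_force: 0.0
```

```bash
cat > p15.py <<'E'
from h import *
st()
P2=(.591,.5,.40,.6,1.471);P3=(-.229,.58,.36,.15,.0)
P4=(-.229,.636,.26,0,-.06)
rows(path(P2,P3,20)[16:]+path(P3,P4,4),1)
E
python3 p15.py
```

```text
23.05 tcp [ 0.5632 -0.0367  0.3677] r 0.5644 a -0.065 z-axis [ 0.237 -0.013 -0.972] y [ 0.911 -0.344  0.226] q [-0.09  0.13  1.51  0.01  1.27  0.26] w 0.0909 F [-0.  -0.7 -0.4]
-2.2 0.9 0.2 0.02 -0.02 -0.03 1; -4.4 1.8 0.5 0.04 -0.03 -0.06 1; -6.6 2.6 0.7 0.06 -0.04 -0.09 1; -8.9 3.2 0.9 0.08 -0.05 -0.13 1; -8.9 4 3.7 0.12 -0.05 -0.14 1; -8.9 4.8 6.4 0.16 -0.05 -0.16 1; -9 5.6 9.2 0.2 -0.05 -0.17 1; -9 6.4 11.9 0.23 -0.05 -0.18 1
```

Normal configuration restored. On to a point above the handle, then a wrist check.

>>> jog_arm(steps="-2.2 0.9 0.2 0.02 -0.02 -0.03 1; -4.4 1.8 0.5 0.04 -0.03 -0.06 1; -6.6 2.6 0.7 0.06 -0.04 -0.09 1; -8.9 3.2 0.9 0.08 -0.05 -0.13 1; -8.9 4 3.7 0.12 -0.05 -0.14 1; -8.9 4.8 6.4 0.16 -0.05 -0.16 1; -9 5.6 9.2 0.2 -0.05 -0.17 1; -9 6.4 11.9 0.23 -0.05 -0.18 1")

```text
t: 23.85
tcp_pos: [0.6198, -0.1442, 0.2594]
tcp_rot: [0.766, 0.643, 0.002, 0.001]
contact_force: [0.1, -0.1, 0.7]
grip_width: 0.0912
finger_force: 0.0
```

>>> jog_arm(steps="0 0 0 0 0 0 1; 0 0 0 0 0 0 1")

```text
t: 24.05
tcp_pos: [0.619, -0.1441, 0.2607]
tcp_rot: [0.766, 0.643, 0.002, 0.002]
contact_force: [0.9, -0.1, 0.3]
grip_width: 0.0914
finger_force: 0.0
```

```bash
cat > p16.py <<'E'
from h import *
np.set_printoptions(precision=4,suppress=True)
st()
s=manip.observe();w=manip.camera('wrist');T=np.array(w['T_tool_cam']);Rt=R.from_quat(s['tcp_rot']).as_matrix()
M=R.from_euler('z',-.1674).as_matrix();o=np.array([.4166,-.1102,.13])
im=w['img'].copy()
for X in [(.205,.05,.043),(.205,-.05,.043),(.24,.13,.008),(.24,-.13,.008),(0,.13,.008),(0,-.13,.008)]:
    x=o+M@np.array(X);c=np.linalg.inv(T)@np.r_[Rt.T@(x-s['tcp_pos']),1];th=np.arctan2(np.hypot(c[0],c[1]),c[2]);ph=np.arctan2(c[1],c[0])
    u=(w['cx']+w['fx']*th*np.cos(ph),w['cy']+w['fy']*th*np.sin(ph));print(X,np.round(u,1),x)
    cv2.circle(im,(int(u[0]),int(u[1])),3,(255,0,255),1)
print(w['fx'],T)
cv2.imwrite('pics/w2.png',cv2.cvtColor(im,cv2.COLOR_RGB2BGR))
E
python3 p16.py
```

```text
24.05 tcp [ 0.619  -0.1441  0.2607] r 0.6356 a -0.229 z-axis [ 0.005 -0.001 -1.   ] y [ 0.985 -0.173  0.005] q [-0.25  0.4   1.37  0.    1.37 -0.07] w 0.0914 F [ 0.9 -0.1  0.3]
(0.205, 0.05, 0.043) [279.5 161.3] [ 0.6271 -0.0951  0.173 ]
(0.205, -0.05, 0.043) [280.7 281.9] [ 0.6104 -0.1937  0.173 ]
(0.24, 0.13, 0.008) [320.6  62.7] [ 0.6749 -0.022   0.138 ]
(0.24, -0.13, 0.008) [314.7 331.4] [ 0.6316 -0.2784  0.138 ]
(0, 0.13, 0.008) [66.5 85.6] [0.4383 0.018  0.138 ]
(0, -0.13, 0.008) [104.1 322.2] [ 0.3949 -0.2384  0.138 ]
325.19226210127806 [[-0.0018 -0.9582 -0.286   0.0808]
 [ 1.     -0.0016 -0.0008  0.0002]
 [ 0.0003 -0.286   0.9582 -0.1525]
 [ 0.      0.      0.      1.    ]]
```

View pics/w2.png

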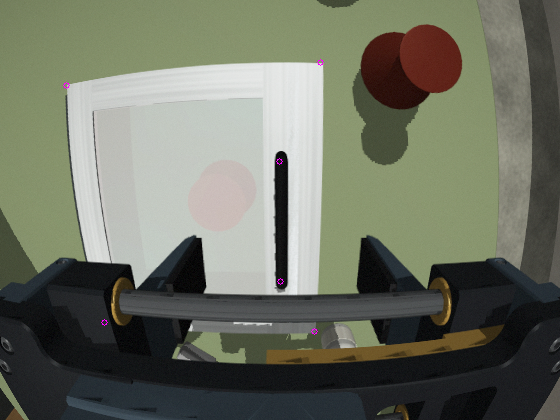

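Wrist view: the black bar runs (281,152)–(281,286), matching the predicted (280,161)–(281,282), and the far flap corners match too. Descending 8.7 cm and gripping.

>>> jog_arm(steps="0 0 1.5 0 0 0 1; 0 0 3 0 0 0 1; 0 0 4.5 0 0 0 1; 0 0 6 0 0 0 1; 0 0 7 0 0 0 1; 0 0 8 0 0 0 1; 0 0 8.7 0 0 0 1; 0 0 8.7 0 0 0 1")

```text
t: 24.9
tcp_pos: [0.6194, -0.1446, 0.1743]
tcp_rot: [0.766, 0.643, 0.002, 0.003]
contact_force: [0.2, -0.5, 0.3]
grip_width: 0.0912
finger_force: 0.0
```

>>> jog_arm(steps="0 0 0 0 0 0 -1; 0 0 0 0 0 0 -1; 0 0 0 0 0 0 -1; 0 0 0 0 0 0 -1; 0 0 0 0 0 0 -1; 0 0 0 0 0 0 -1; 0 0 0 0 0 0 -1; 0 0 0 0 0 0 -1", force=30)

```text
t: 25.7
tcp_pos: [0.6198, -0.1448, 0.1749]
tcp_rot: [0.766, 0.643, 0.002, 0.003]
contact_force: [0.2, -0.0, -0.1]
grip_width: 0.0303
finger_force: 0.0
```

```bash
cat > p17.py <<'E'
from h import *
st()
s=manip.observe();p0=np.array(s['tcp_pos']);R0=R.from_quat(s['tcp_rot'])
M=R.from_euler('z',-.1674);o=np.array([.4166,-.1102,.13])
ax=M.apply([0,1,0])
v=p0-o; print('in flap frame',M.inv().apply(v).round(4))
P=[]
for th in np.linspace(0,.89,25)[1:]:
    q=R.from_rotvec(-ax*th);P.append((o+q.apply(v),R.from_rotvec(-ax*th*.9)*R0))
rows(P,-1)
E
python3 p17.py
```

```text
25.7 tcp [ 0.6198 -0.1448  0.1749] r 0.6365 a -0.229 z-axis [ 0.007 -0.002 -1.   ] y [ 0.985 -0.174  0.007] q [-0.25  0.45  1.51 -0.    1.17 -0.07] w 0.0303 F [ 0.2 -0.  -0.1]
in flap frame [ 2.061e-01 -2.000e-04  4.490e-02]
0 -0.2 -0.8 -0.03 0 0 -1; 0 -0.4 -1.5 -0.07 0 0 -1; 0 -0.6 -2.3 -0.1 0 0 -1; 0 -0.9 -3 -0.13 0 0 -1; 0 -1.2 -3.7 -0.17 0 0 -1; 0 -1.5 -4.4 -0.2 0 0 -1; 0 -1.8 -5.2 -0.23 0 0 -1; 0 -2.2 -5.8 -0.27 0 0 -1

0 -0.2 -0.8 -0.03 0 0 -1; 0 -0.4 -1.5 -0.06 0 0 -1; 0 -0.6 -2.3 -0.1 0 0 -1; 0 -0.9 -3 -0.13 0 0 -1; 0 -1.2 -3.7 -0.16 0 0 -1; 0 -1.5 -4.4 -0.2 0 0 -1; 0 -1.9 -5.1 -0.23 0 0 -1; -0.1 -2.3 -5.8 -0.26 0 0 -1

0 -0.2 -0.8 -0.04 0 0 -1; 0 -0.5 -1.5 -0.07 0 0 -1; 0 -0.7 -2.2 -0.1 0 0 -1; 0 -1 -3 -0.14 0 0 -1; 0 -1.4 -3.7 -0.17 0 0 -1; 0 -1.7 -4.4 -0.2 0 0 -1; 0 -2.1 -5 -0.24 0.01 0 -1; 0 -2.5 -5.7 -0.27 0.01 0 -1
```

>>> jog_arm(steps="0 0 0.2 0 0 0 -1; 0 0 0.2 0 0 0 -1; 0 0 0.2 0 0 0 -1; 0 0 0.2 0 0 0 -1; 0 0 0.2 0 0 0 -1; 0 0 0.2 0 0 0 -1")

```text
t: 26.3
tcp_pos: [0.6194, -0.1447, 0.1726]
tcp_rot: [0.766, 0.643, 0.002, 0.003]
contact_force: [-1.8, -0.1, -0.8]
grip_width: 0.0091
finger_force: 30.0
```

```bash
python3 p17.py
```

```text
26.3 tcp [ 0.6194 -0.1447  0.1726] r 0.6361 a -0.229 z-axis [ 0.006 -0.002 -1.   ] y [ 0.985 -0.174  0.006] q [-0.25  0.45  1.51 -0.    1.17 -0.07] w 0.0091 F [-1.8 -0.1 -0.8]
in flap frame [ 2.057e-01 -2.000e-04  4.260e-02]
0 -0.2 -0.8 -0.03 0 0 -1; 0 -0.4 -1.5 -0.07 0 0 -1; 0 -0.6 -2.3 -0.1 0 0 -1; 0 -0.8 -3 -0.13 0 0 -1; 0 -1.1 -3.7 -0.17 0 0 -1; 0 -1.4 -4.4 -0.2 0 0 -1; 0 -1.8 -5.1 -0.23 0 0 -1; 0 -2.1 -5.8 -0.27 0 0 -1

0 -0.2 -0.8 -0.03 0 0 -1; 0 -0.4 -1.5 -0.06 0 0 -1; 0 -0.6 -2.3 -0.1 0 0 -1; 0 -0.9 -3 -0.13 0 0 -1; 0 -1.2 -3.7 -0.16 0 0 -1; 0 -1.5 -4.4 -0.2 0 0 -1; 0 -1.9 -5.1 -0.23 0 0 -1; -0.1 -2.3 -5.8 -0.26 0 0 -1

0 -0.2 -0.8 -0.04 0 0 -1; 0 -0.4 -1.5 -0.07 0 0 -1; 0 -0.7 -2.2 -0.1 0 0 -1; 0 -1 -3 -0.14 0 0 -1; 0 -1.3 -3.7 -0.17 0 0 -1; 0 -1.7 -4.4 -0.2 0 0 -1; 0 -2 -5 -0.24 0.01 0 -1; 0 -2.4 -5.7 -0.27 0.01 0 -1
```

>>> jog_arm(steps="0 -0.2 -0.8 -0.03 0 0 -1; 0 -0.4 -1.5 -0.07 0 0 -1; 0 -0.6 -2.3 -0.1 0 0 -1; 0 -0.8 -3 -0.13 0 0 -1; 0 -1.1 -3.7 -0.17 0 0 -1; 0 -1.4 -4.4 -0.2 0 0 -1; 0 -1.8 -5.1 -0.23 0 0 -1; 0 -2.1 -5.8 -0.27 0 0 -1")

```text
t: 27.1
tcp_pos: [0.5982, -0.141, 0.2312]
tcp_rot: [0.759, 0.637, 0.089, 0.107]
contact_force: [-2.4, -0.7, -3.9]
grip_width: 0.0089
finger_force: 30.0
```

>>> jog_arm(steps="0 -0.2 -0.8 -0.03 0 0 -1; 0 -0.4 -1.5 -0.06 0 0 -1; 0 -0.6 -2.3 -0.1 0 0 -1; 0 -0.9 -3 -0.13 0 0 -1; 0 -1.2 -3.7 -0.16 0 0 -1; 0 -1.5 -4.4 -0.2 0 0 -1; 0 -1.9 -5.1 -0.23 0 0 -1; 0 -2.3 -5.8 -0.26 0 0 -1")

```text
t: 27.9
tcp_pos: [0.5609, -0.1345, 0.2808]
tcp_rot: [0.738, 0.62, 0.171, 0.205]
contact_force: [-0.1, -3.1, -5.4]
grip_width: 0.0092
finger_force: 30.0
```

```bash
cat > p18.py <<'E'
from h import *
import sys
st()
s=manip.observe();p0=np.array(s['tcp_pos']);R0=R.from_quat(s['tcp_rot'])
M=R.from_euler('z',-.1674);o=np.array([.4166,-.1102,.13]);ax=M.apply([0,1,0])
v=M.inv().apply(p0-o);cur=np.arctan2(v[2],v[0])-np.arctan2(.043,.205);print('v',v.round(4),'rad',np.hypot(v[0],v[2]).round(4),'flap from tcp',cur, 'finger',s['finger_force'])
rows([(o+R.from_rotvec(-ax*th).apply(p0-o),R.from_rotvec(-ax*th*.9)*R0) for th in np.linspace(0,float(sys.argv[1])-cur,9)[1:]],-1)
E
python3 p18.py .885
```

```text
27.9 tcp [ 0.5609 -0.1345  0.2808] r 0.5768 a -0.235 z-axis [ 0.506 -0.091 -0.858] y [ 0.845 -0.149  0.514] q [-0.29  0.06  1.89  0.09  0.65 -0.17] w 0.0092 F [-0.1 -3.1 -5.4]
v [1.464e-01 1.000e-04 1.508e-01] rad 0.2101 flap from tcp 0.5935893161521321 finger 29.995300769805908
0 -0.2 -0.7 -0.03 0 0 -1; 0 -0.4 -1.5 -0.07 0 0 -1; 0 -0.7 -2.2 -0.1 0 0 -1; 0 -1 -2.9 -0.13 0 0 -1; 0 -1.3 -3.6 -0.16 0 0 -1; 0 -1.7 -4.3 -0.2 0 0 -1; 0 -2 -4.9 -0.23 0 0 -1; 0 -2.4 -5.6 -0.26 0 0 -1
```

>>> jog_arm(steps="0 -0.2 -0.7 -0.03 0 0 -1; 0 -0.4 -1.5 -0.06 0 0 -1; 0 -0.7 -2.2 -0.08 0 0 -1; 0 -1 -2.9 -0.11 0 0 -1; 0 -1.3 -3.6 -0.13 0 0 -1; 0 -1.7 -4.3 -0.16 0 0 -1; 0 -2 -4.9 -0.18 0 0 -1; 0 -2.4 -5.6 -0.2 0 0 -1")

```text
t: 28.7
tcp_pos: [0.5123, -0.126, 0.3164]
tcp_rot: [0.714, 0.599, 0.231, 0.277]
contact_force: [-1.0, -6.0, -5.4]
grip_width: 0.009
finger_force: 30.0
```

>>> jog_arm(steps="0 0 0 0 0 0 -1; 0 0 0 0 0 0 -1; 0 0 0 0 0 0 -1")

```text
t: 29.0
tcp_pos: [0.5124, -0.126, 0.3164]
tcp_rot: [0.715, 0.599, 0.231, 0.277]
contact_force: [-1.5, -5.3, -5.2]
grip_width: 0.0092
finger_force: 30.0
```

```bash
python3 p18.py .885; python3 - <<'E'
from h import *
a=manip.camera('side');b=manip.camera('top')
M=R.from_euler('z',-.1674);o=np.array([.4166,-.1102,.13])
im=a['img'].copy()
cv2.imwrite('pics/s4.png',cv2.cvtColor(cv2.resize(im[130:310,170:350],None,fx=3.3,fy=3.3,interpolation=cv2.INTER_CUBIC),cv2.COLOR_RGB2BGR))
E
```

```text
29.0 tcp [ 0.5124 -0.126   0.3164] r 0.5277 a -0.241 z-axis [ 0.662 -0.118 -0.74 ] y [ 0.729 -0.128  0.673] q [-0.32 -0.11  2.06  0.22  0.47 -0.3 ] w 0.0092 F [-1.5 -5.3 -5.2]
v [0.0971 0.0004 0.1864] rad 0.2102 flap from tcp 0.883623059071012 finger 29.9901482462883
0 0 0 0 0 0 -1; 0 0 0 0 0 0 -1; 0 0 0 0 0 0 -1; 0 0 0 0 0 0 -1; 0 0 0 0 0 0 -1; 0 0 0 0 0 0 -1; 0 0 0 0 0 0 -1; 0 0 0 0 0 0 -1
```

View pics/s4.png

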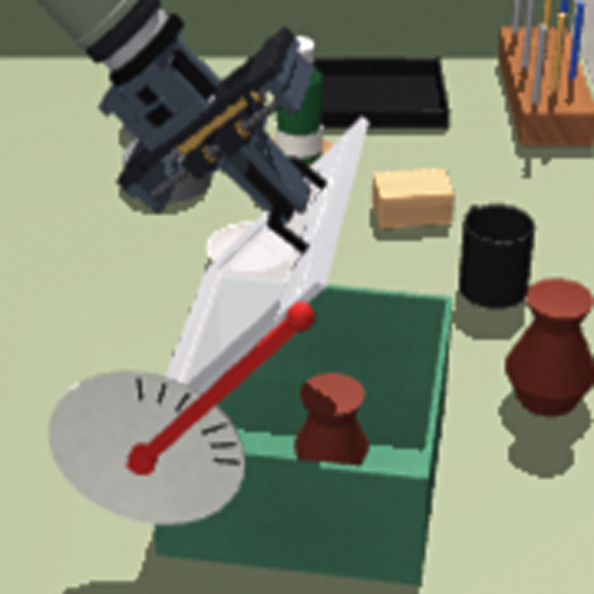

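```bash
python3 - <<'E'
from h import *
a=manip.camera('side');M=R.from_euler('z',-.1674);o=np.array([.4166,-.1102,.13])
def P(t,x,y,z): return ((proj(a,o+M.apply([x*np.cos(t)-z*np.sin(t),y,x*np.sin(t)+z*np.cos(t)]))-[170,130])*3.3).round(1)
for t in(.82,.885,.95):print(t,'flap corners -y',P(t,.24,-.13,0),P(t,.24,-.13,.008),'+y',P(t,.24,.13,0),P(t,.24,.13,.008),'tip',P(t,.215,-.145,0),'piv',P(t,0,-.145,0))
E
```

```text
0.82 flap corners -y [340.1 297.5] [332.7 291. ] +y [379.6 130.6] [373.5 124.8] tip [315.1 326. ] piv [142.1 457.6]
0.885 flap corners -y [325.1 285.2] [317.1 279.1] +y [367.2 119.7] [360.6 114.2] tip [301.5 315.2] piv [142.1 457.6]
0.95 flap corners -y [309.1 273.6] [300.6 267.9] +y [353.9 109.4] [346.9 104.3] tip [287.1 304.9] piv [142.1 457.6]
```

The picture agrees. The flap corners at (324,286) and (367,118) and the pointer tip at (301,316) all match 0.885 rad, and the bottle is upright on its stand. Handing in.

```bash
python3 -c "
from workcell import manip
print(manip.job_done())"
```

```text
the job is handed in; nothing more can be done
None
```

The bottle was turned upside down and set back upright in the middle of the stand; the flap is now held by its handle at about 0.885 rad, parallel to the red pointer within measuring error, and the job was handed in at about 29 s (no verdict was returned).

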